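# Open the hasped slide case on the microscopy bench

### The job

The covered dish is in the way in front of the metal slide case: first push it, flat along the bench, until it lies wholly on the paper sheet. Then flip the case's hasp off its staple and swing it right up by its ball knob, level with the lid, and after that raise the lid by its black tab until it stands nearly upright and stays there by itself. Do not tip or lift the dish, and leave everything else on the bench where it is.

Things in the scene. Friction and masses are not known exactly. Their poses are not given: they have to be found in the camera images.
- case: low aluminium slide case, fixed to the bench; 150 mm (its x, front to back) x 250 mm (its y) and 82 mm high with the lid shut; origin at the centre of its underside. Front (-x), with hasp and lid tab, faces the robot. The staple, a steel loop, stands out 20 mm there at height 47 mm, y = +65 mm. While the hasp hangs over it the lid is held shut.
- lid (a joint): lid angle: 0 shut, growing as it opens up and away from the robot; stop at 1.6. Its hinge is stiff (0.75 N m): it stays where it is left. It takes about 7 N at the tab to raise it. Turns about the line through point lid_hinge along the case's y axis.
- lid_hinge (a point): point on the lid's hinge line, at the case's rear rim: case frame (75, 0, 68.5) mm
- lid_grip (a point): grip point of the black lifting tab on the lid's front edge, case's -y side. The tab is 22 mm wide (y), 10 mm thick, sticks out 45 mm; the point is on its centre line 28 mm out; lid shut, at case frame (-103, -65, 75.5) mm. Its sides are free: pinch it from above across its width; it turns between the fingers as the lid is raised, and points up when the lid is upright
- hasp (a joint): hasp angle relative to the lid: 0 hanging straight down over the staple, growing as its lower end swings out towards the robot and up; 1.57 is level with the shut lid; stop at 1.9. It clears the staple at about 0.6. Light friction (0.045 N m) keeps it where it is left. Turns about the case's y direction through point hasp_hinge
- hasp_hinge (a point): hinge line of the hasp at the front edge of the lid, case frame (-79, 65, 75.5) mm with the lid shut
- hasp_grip (a point): centre of the hasp's black ball knob, 20 mm across. The hasp is a steel strap 32 x 3 x 50 mm, slotted over the staple; near its lower end the knob stands on a thin stem squarely out from it (towards the robot when hanging). The centre is 30 mm out from the strap, 43 mm down it from the hinge. Pinch the ball from above, fingers either side in y; it turns between them; hasp level, it is above the strap
- dish_center (a point): centre of the loose covered dish (glass, white cover), half-way up: round, 100 mm across at its cover (upper 10 mm), 94 mm below, 22 mm tall, about 0.16 kg, too wide to grasp; it slides on the bench when pushed from the side
- sheet: white paper sheet lying on the bench, 160 x 160 mm, no thickness that matters; origin at its centre. It may be on either side (left or right) of the dish
- tipbox: closed pipette-tip box, grey with a white cover, 85 x 120 x 59 mm; origin at the centre of its underside; a bystander on the other side of the dish from the sheet
- bottle_a: white round bottle, 72 mm across, 150 mm tall; origin at the centre of its underside; a bystander
- bottle_b: white round bottle like the other, 72 mm across, 150 mm tall; origin at the centre of its underside; a bystander
- beaker: glass beaker, 66 mm across, 85 mm tall; origin at the centre of its underside; a bystander
- mortar: white porcelain bowl, 90 mm across, 50 mm tall; origin at the centre of its underside; a bystander
Mind the look-alikes: they are no part of the job. There is more than one size of the part that bears dish_center; the job needs the smallest.

How it is judged:
By the outcome, as a careful person would: the job done as asked, in the order asked, and still so for the second after the job is handed in, with the robot touching nothing.
It also fails if it takes over 72 s, if anything falls off the work surface, if the arm or the gripper's body presses on something with over 40 N, if the wrist force passes 120 N, or if a joint passes its speed limit or range.

### The arm

A 6-joint arm with a two-finger parallel gripper is mounted at the origin on the work surface. World frame = base frame: x ahead of the robot, y to its left, z up, the work surface at z = 0. Lengths are in m, angles in rad, forces in N, time in s.
With the tool pointing down it reaches from about 0.425 to 0.95 m from the base axis. Payload 14.7 kg.
Tool frame: the origin (TCP) lies on the front face of the gripper's body, between the roots of the fingers; the fingertips stand 73 mm ahead of it and the grasp point (between the pads) lies 54 mm ahead of it; z points along the fingers, y is the line along which they close (so a half turn about z gives the same grasp; the last joint's range is limited). The gripper opens to 85 mm and grips with 20 to 120 N. Pads are 22 mm wide; open, the fingers measure 114 mm over their backs; the gripper's body (76 mm by 85 mm) begins 54 mm behind the grasp point. The pads swing forward as they close: fully open they stand 13 mm farther back than shut.
Start: joints at [1.057, 0.48, 1.596, -0, 1.065, -0.047], TCP at [0.292, 0.58, 0.304] pointing down, gripper open.
Joint ranges: [-2.75, 2.75], [-0.82, 2.05], [0.23, 2.67], [-1.56, 4.7], [0.09, 2.69], [-2.92, 2.92]. Speed limits (rad/s): [1.89, 1.89, 2.39, 3.01, 3.01, 3.01].

### API

Orientations are given as a unit quaternion [w, x, y, z].
In Python, from station import * gives the robot as it stands.
- The arm moves only by the shell command python3 -m pendant 'ROWS'. ROWS is JSON, a list of rows, each an object of numbers: "dx", "dy", "dz": the shift along the tool's x, y, z in mm; "spin": the turn about the tool's z in degrees; "gripper": the opening, from 0 (shut) to 1 (fully open). A call has exactly 8 rows; each row is the pose to reach, as a shift and turn from the pose commanded when the call began, along the tool's axes at that moment; what a row does not reach only later rows make up. A row lasts 1/8 s, in which the tool goes at most 62.5 mm and 10.7 degrees, less where a joint would pass 70% of its speed; a pose out of reach is approached as far as the arm can. A call with a gripper value outside its range is refused whole. The fingers move at their own pace and stop on an object; the grip force is fixed at half the most. Time passes only in rows, so rows that repeat a pose let the fingers close, or fill a call up. It gives the time, the measured TCP pose, the force, the opening and the grip force at its end, in the units of the state.
- get_obs(): the state, without advancing time (a new reading comes with each control period).
- camera(name): name is "side" or "top" or "wrist"; returns the picture (400x640x3 uint8, blue, green, red); there is no depth.
- camera_info(name): a dict with "mtx" (3x3 intrinsics, pixels), "xyz" and "attitude" of the camera in the world. Camera axes: x right, y down, z forward; pixel columns grow to the right and rows downward; lengths in m; the calibration is good to about 2 mm. The wrist camera is an equidistant fisheye: a pixel r from the principal point sees the ray r / f radians off the axis. A picture is of the moment at which its call begins: read the wrist's pose just before it. camera_info takes no time and is no camera call; for the wrist camera it gives the pose at the moment of the call.
- sign_off(): hands the job in; it is judged then, once.
The state is a dict: "time_s": time; "q": joint angles; "joint_vel": joint speeds; "joint_torque": joint torques, N m; "ee_pos": TCP position; "ee_rot": TCP orientation; "contact_force": force on the tool from outside, world axes, zero at the start; "wrist_torque": the same for the moment, N m; "opening": opening from 0.0 (shut) to 1.0 (fully open); "gripper_force": force on a finger pad.
Only numpy, scipy, OpenCV 4.12 (cv2) and the standard library are available. Lean on these libraries where they do the work, as an engineer would, in place of code of your own. Each camera call takes 0.05 s, during which the arm holds its last target. There are 200 camera calls.

## Working session

There is one attempt and no reset: what is moved stays moved. The work goes in short steps, Python scripts to look and compute and a shell command to move; the robot and the scene stay as the last step left them, time stands still between calls to the robot, and variables do not carry over. Pictures are saved under pics/ and viewed, at most 10 in all, crops included, and the job is handed in when it is done.

```bash
mkdir -p pics; ls; python3 - <<'E'
from station import *
import cv2,numpy as np
for n in ("top","side"):
    im=camera(n); cv2.imwrite(f"pics/{n}0.png",im)
    i=camera_info(n); print(n,i)
o=get_obs(); print(o)
E
```

```text
pics
top {'mtx': array([[414.66505029,   0.        , 317.08583659],
       [  0.        , 414.66505029, 189.69694654],
       [  0.        ,   0.        ,   1.        ]]), 'xyz': array([ 0.47844689, -0.01649601,  1.10410891]), 'attitude': array([ 0.02124155, -0.70331308,  0.71047316, -0.01128727])}
side {'mtx': array([[434.07203086,   0.        , 318.86789032],
       [  0.        , 434.07203086, 195.50229801],
       [  0.        ,   0.        ,   1.        ]]), 'xyz': array([-0.17263544, -0.76368978,  0.72294095]), 'attitude': array([-0.45321954,  0.81997432, -0.30132045,  0.17731371])}
{'time_s': 0.1, 'q': array([ 1.05743766e+00,  4.80793932e-01,  1.59681109e+00, -9.84318853e-06,
        1.06509632e+00, -4.65869470e-02]), 'joint_vel': array([ 1.60299631e-03, -2.01705940e-03, -1.84364344e-03,  5.72819777e-04,
        1.26709776e-03, -2.84679008e-05]), 'joint_torque': array([ 8.98642284e-04, -9.52240205e+01, -4.31043148e+01,  9.83783764e-06,
        5.25730647e-03, -8.17374848e-05]), 'ee_pos': array([0.29233697, 0.58022566, 0.30332034]), 'ee_rot': array([-1.49046005e-04,  2.31270549e-01,  9.72889318e-01, -5.33952587e-04]), 'contact_force': array([-1.01444839, -0.27910164,  0.26547051]), 'wrist_torque': array([-0.00094062,  0.02435068, -0.00495509]), 'gripper_force': 0.0, 'opening': 1.002288224098751}
```

View pics/top0.png

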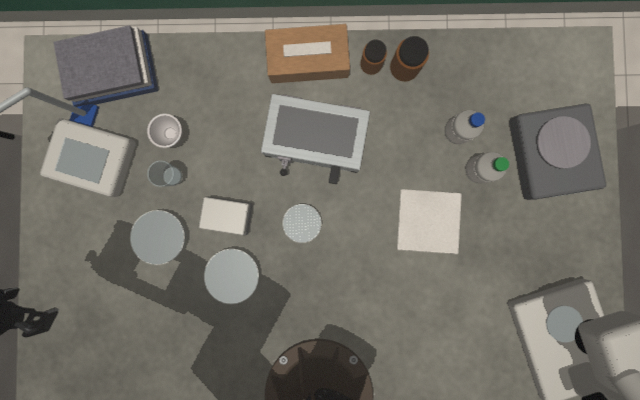

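View pics/side0.png

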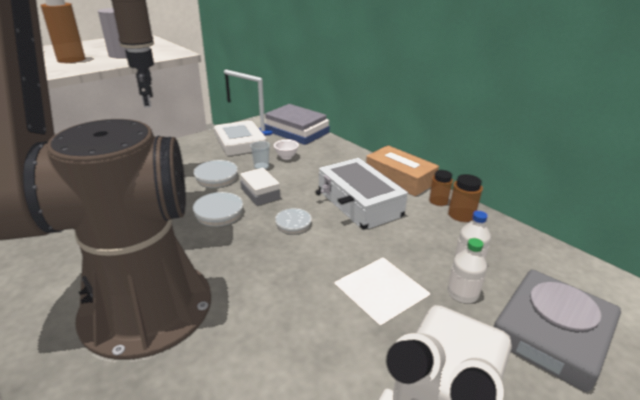

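The top view shows the case (lid corners near 275,97 / 368,107 / 359,170 / 263,155), the knob at (284,170) and the tab at (335,174). The small dish is at (302,223), the sheet at (430,222) on the right (-y), and the tip box at (225,216). The two large dishes are look-alikes.

```bash
cat > h.py <<'E'
from station import *
import cv2,numpy as np
from scipy.spatial.transform import Rotation as R
def rot(q): return R.from_quat([q[1],q[2],q[3],q[0]]).as_matrix()
def cast(n,px,z,info=None):
    i=info or camera_info(n); px=np.atleast_2d(np.float64(px)); K=i["mtx"]
    v=(px-K[:2,2])/[K[0,0],K[1,1]]
    if n=="wrist":
        r=np.linalg.norm(v,axis=1,keepdims=True); d=np.hstack([v*np.sinc(r/np.pi),np.cos(r)])
    else: d=np.hstack([v,np.ones((len(v),1))])
    d=d@rot(i["attitude"]).T; c=np.array(i["xyz"])
    return c+d*((z-c[2])/d[:,2])[:,None]
def proj(n,P,info=None):
    i=info or camera_info(n); P=np.atleast_2d(P); K=i["mtx"]
    p=(P-i["xyz"])@rot(i["attitude"])
    if n=="wrist":
        s=np.linalg.norm(p[:,:2],axis=1,keepdims=True); v=p[:,:2]/np.maximum(s,1e-9)*np.arctan2(s,p[:,2:])
    else: v=p[:,:2]/p[:,2:]
    return v*K[0,0]+K[:2,2]
E
python3 - <<'E'
from h import *
im=cv2.imread("pics/top0.png"); g=cv2.cvtColor(im,cv2.COLOR_BGR2GRAY)
m=(g>140).astype(np.uint8)
for box,z,name in [((255,85,380,180),.082,"case"),((390,180,470,260),0,"sheet"),((275,198,330,250),.022,"dish"),((195,190,256,240),.059,"tip")]:
    x0,y0,x1,y1=box; s=np.zeros_like(m); s[y0:y1,x0:x1]=m[y0:y1,x0:x1]; s=cv2.morphologyEx(s,cv2.MORPH_CLOSE,np.ones((5,5)))
    c=max(cv2.findContours(s,0,1)[0],key=cv2.contourArea); r=cv2.minAreaRect(c)
    P=cast("top",cv2.boxPoints(r),z)[:,:2]; print(name,r,P.mean(0).round(4),P.round(3).tolist(),[np.linalg.norm(P[i]-P[i-1]).round(3) for i in range(4)])
print(cast("top",(284,171),.04),cast("top",(335,176),.0755))
a,b=cv2.resize(im[80:260,200:380],(540,540),interpolation=2),0
cv2.imwrite("pics/c1.png",a)
E
```

```text
case ((314.8154602050781, 132.20407104492188), (100.54141998291016, 61.477474212646484), 9.963804244995117) [0.6689 0.0022] [[0.616, 0.139], [0.768, 0.111], [0.721, -0.135], [0.57, -0.106]] [np.float64(0.249), np.float64(0.154), np.float64(0.251), np.float64(0.153)]
sheet ((429.0643005371094, 221.11618041992188), (61.82301712036133, 61.41561508178711), 3.5035314559936523) [ 0.4433 -0.2966] [[0.368, -0.209], [0.53, -0.222], [0.518, -0.385], [0.357, -0.371]] [np.float64(0.162), np.float64(0.162), np.float64(0.163), np.float64(0.162)]
dish ((301.5, 223.0), (38.0, 39.0), 90.0) [0.4421 0.04  ] [[0.492, 0.091], [0.491, -0.011], [0.392, -0.01], [0.393, 0.091]] [np.float64(0.099), np.float64(0.102), np.float64(0.099), np.float64(0.101)]
tip ((222.92837524414062, 215.62026977539062), (45.281131744384766, 31.40046501159668), 8.972626686096191) [0.4637 0.2364] [[0.434, 0.299], [0.512, 0.287], [0.493, 0.173], [0.415, 0.186]] [np.float64(0.115), np.float64(0.079), np.float64(0.115), np.float64(0.079)]
[[0.57664751 0.08305707 0.04      ]] [[ 0.55949451 -0.0471084   0.0755    ]]
```

View pics/c1.png

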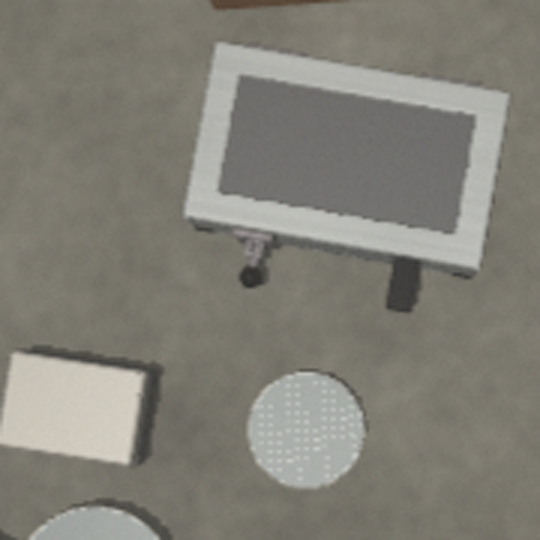

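```bash
cat >> h.py <<'E'
def plan(pts):
    """pts: (x,y,z,tool-y world angle deg or None) -> dx,dy,dz mm, spin deg from the present pose"""
    o=get_obs(); M=rot(o["ee_rot"]); p=o["ee_pos"]; a=np.degrees(np.arctan2(M[1,1],M[0,1]))
    print("now",p.round(4),"ytool",a.round(2),"z",M[:,2].round(3),"q6",o["q"][5].round(3),"t",o["time_s"],"F",o["contact_force"].round(1))
    for x,y,z,t in pts:
        s=0 if t is None else (a-t+90)%180-90
        print((M.T@(np.array([x,y,z])-p)*1000).round(1),round(s,1))
# case frame
CY=-10.5; CO=np.array([.669,.002,0]); 
def cw(x,y,z): return CO+R.from_euler('z',CY,degrees=True).apply([x/1e3,y/1e3,z/1e3])
E
python3 -c "
from h import *
plan([(.442,.128,.2,0),(.442,.128,.077,0)])
print(cw(-109,65,32.5),cw(-103,-65,75.5),cw(-79,65,75.5))"
```

```text
now [0.2923 0.5802 0.3033] ytool 63.26 z [-0.001 -0.001 -1.   ] q6 -0.047 t 0.1 F [-1.  -0.3  0.3]
[-337.2 -336.4  103.7] 63.3
[-337.2 -336.3  226.7] 63.3
[0.57367052 0.08577524 0.0325    ] [ 0.55587944 -0.04314131  0.0755    ] [0.60316817 0.08030818 0.0755    ]
```

```bash
python3 -m pendant '[{"dx":-42,"dy":-42,"dz":13,"spin":8,"gripper":0.5},{"dx":-84,"dy":-84,"dz":26,"spin":16,"gripper":0.5},{"dx":-126,"dy":-126,"dz":39,"spin":24,"gripper":0.5},{"dx":-168,"dy":-168,"dz":52,"spin":32,"gripper":0.5},{"dx":-210,"dy":-210,"dz":65,"spin":40,"gripper":0.5},{"dx":-253,"dy":-252,"dz":78,"spin":48,"gripper":0.5},{"dx":-295,"dy":-294,"dz":91,"spin":56,"gripper":0.5},{"dx":-337,"dy":-336,"dz":104,"spin":63.3,"gripper":0.5}]'
python3 - <<'E'
from h import *
im=camera("wrist"); cv2.imwrite("pics/w1.png",im)
plan([(.442,.128,.078,0)]); print(get_obs()["opening"], proj("wrist",[[.4421,.04,.022],[.442,.09,.022]]))
E
```

```text
time_s: 1.1
ee_pos: [0.4426, 0.1269, 0.1996]
ee_rot: [0.0, 0.709, 0.705, 0.0]
contact_force: [2.2, 0.4, 0.6]
opening: 0.502
gripper_force: 0.0
now [0.4437 0.1216 0.1983] ytool -0.81 z [-0.001 -0.001 -1.   ] q6 0.218 t 1.15 F [ 0.4 -4.4 -1.6]
[  6.5  -1.7 120.2] -0.8
0.4999300891796104 [[320.40615186 275.07948348]
 [319.28941855 226.39469737]]
```

View pics/w1.png

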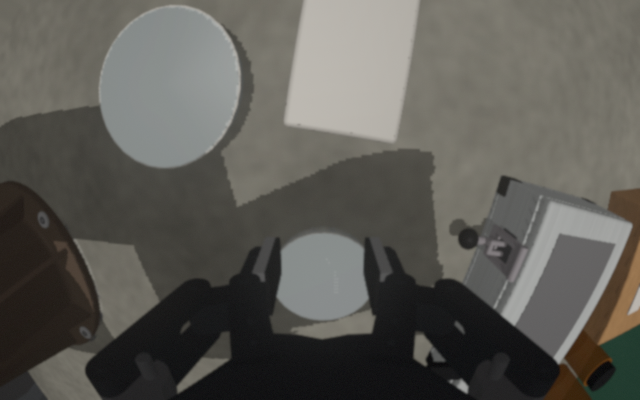

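The wrist view shows the dish between the fingertips' columns, centre about (322,276), as predicted. The tip box is behind it (top of the picture). I'll descend behind the dish, then push towards -y.

```bash
python3 -m pendant '[{"dz":25,"gripper":0.5},{"dz":50,"gripper":0.5},{"dz":75,"gripper":0.5},{"dz":95,"gripper":0.5},{"dz":110,"gripper":0.5},{"dz":118,"gripper":0.5},{"dz":122,"gripper":0.5},{"dz":122,"gripper":0.5}]'
python3 - <<'E'
from h import *
plan([(.442,-.2405,.078,0)])
E
```

```text
now [0.4437 0.1216 0.1983] ytool -0.81 z [-0.001 -0.001 -1.   ] q6 0.218 t 1.15 F [ 0.4 -4.4 -1.6]
[-361.9    3.5  120.8] -0.8$[0]: bad value
```

```bash
python3 -m pendant '[{"dx":0,"dy":0,"dz":25,"spin":0,"gripper":0.5},{"dx":0,"dy":0,"dz":50,"spin":0,"gripper":0.5},{"dx":0,"dy":0,"dz":75,"spin":0,"gripper":0.5},{"dx":0,"dy":0,"dz":95,"spin":0,"gripper":0.5},{"dx":0,"dy":0,"dz":110,"spin":0,"gripper":0.5},{"dx":0,"dy":0,"dz":118,"spin":0,"gripper":0.5},{"dx":0,"dy":0,"dz":122,"spin":0,"gripper":0.5},{"dx":0,"dy":0,"dz":122,"spin":0,"gripper":0.5}]'
python3 - <<'E'
from h import *
plan([(.442,-.2405,.078,0)])
E
```

```text
time_s: 2.15
ee_pos: [0.4424, 0.1288, 0.0781]
ee_rot: [0.0, 0.707, 0.707, 0.0]
contact_force: [0.3, -0.5, 0.5]
opening: 0.504
gripper_force: 0.0
now [0.4424 0.1288 0.0781] ytool -0.04 z [ 0.  0. -1.] q6 0.218 t 2.15 F [ 0.3 -0.5  0.5]
[-3.693e+02 -1.000e-01  0.000e+00] -0.0
```

```bash
python3 -m pendant '[{"dx":-10,"dy":0,"dz":0,"spin":0,"gripper":0.5},{"dx":-20,"dy":0,"dz":0,"spin":0,"gripper":0.5},{"dx":-28,"dy":0,"dz":0,"spin":0,"gripper":0.5},{"dx":-36,"dy":0,"dz":0,"spin":0,"gripper":0.5},{"dx":-47,"dy":0,"dz":0,"spin":0,"gripper":0.5},{"dx":-59,"dy":0,"dz":0,"spin":0,"gripper":0.5},{"dx":-71,"dy":0,"dz":0,"spin":0,"gripper":0.5},{"dx":-83,"dy":0,"dz":0,"spin":0,"gripper":0.5}]'
python3 - <<'E'
from h import *
im=camera("top"); cv2.imwrite("pics/t2.png",cv2.resize(im[80:280,220:480],(780,600)))
plan([(.442,-.2405,.078,0)])
E
```

```text
time_s: 3.15
ee_pos: [0.4422, 0.0449, 0.0779]
ee_rot: [-0.0, 0.707, 0.707, -0.0]
contact_force: [0.1, 1.6, 0.9]
opening: 0.497
gripper_force: 0.9
now [0.4421 0.044  0.0779] ytool -0.07 z [-0. -0. -1.] q6 0.033 t 3.2 F [ 1.  -0.7 -1. ]
[-2.845e+02  3.000e-01 -1.000e-01] -0.1
```

View pics/t2.png

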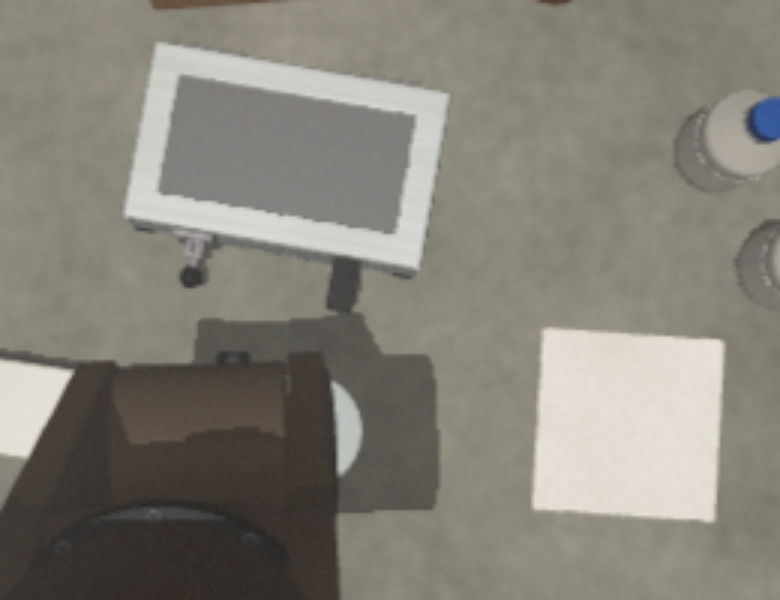

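The picture shows the dish's right edge at about (341,223) in full-image pixels. It has slid straight along -y by about 51 mm, as expected, and the sheet lies ahead on the same row.

```bash
python3 -m pendant '[{"dx":-12,"dy":0,"dz":0,"spin":0,"gripper":0.5},{"dx":-25,"dy":0,"dz":0,"spin":0,"gripper":0.5},{"dx":-39,"dy":0,"dz":0,"spin":0,"gripper":0.5},{"dx":-53,"dy":0,"dz":0,"spin":0,"gripper":0.5},{"dx":-67,"dy":0,"dz":0,"spin":0,"gripper":0.5},{"dx":-81,"dy":0,"dz":0,"spin":0,"gripper":0.5},{"dx":-95,"dy":0,"dz":0,"spin":0,"gripper":0.5},{"dx":-109,"dy":0,"dz":0,"spin":0,"gripper":0.5}]'
python3 -m pendant '[{"dx":-14,"dy":0,"dz":0,"spin":0,"gripper":0.5},{"dx":-28,"dy":0,"dz":0,"spin":0,"gripper":0.5},{"dx":-42,"dy":0,"dz":0,"spin":0,"gripper":0.5},{"dx":-56,"dy":0,"dz":0,"spin":0,"gripper":0.5},{"dx":-70,"dy":0,"dz":0,"spin":0,"gripper":0.5},{"dx":-84,"dy":0,"dz":0,"spin":0,"gripper":0.5},{"dx":-97,"dy":0,"dz":0,"spin":0,"gripper":0.5},{"dx":-108,"dy":0,"dz":0,"spin":0,"gripper":0.5}]'
python3 - <<'E'
from h import *
im=camera("top"); cv2.imwrite("pics/t3.png",cv2.resize(im[140:280,320:500],(540,420)))
plan([(.442,-.2405,.078,0)])
E
```

```text
time_s: 4.2
ee_pos: [0.442, -0.0642, 0.0779]
ee_rot: [-0.0, 0.707, 0.707, -0.0]
contact_force: [0.2, 0.4, -0.6]
opening: 0.501
gripper_force: 0.4
time_s: 5.2
ee_pos: [0.442, -0.1721, 0.0779]
ee_rot: [0.0, 0.707, 0.707, -0.0]
contact_force: [-0.2, -0.4, 0.2]
opening: 0.501
gripper_force: 0.4
now [ 0.4423 -0.173   0.078 ] ytool -0.07 z [ 0.001 -0.    -1.   ] q6 -0.435 t 5.25 F [ 1.4 -1.2  0.3]
[-67.5  -0.2  -0. ] -0.1
```

View pics/t3.png

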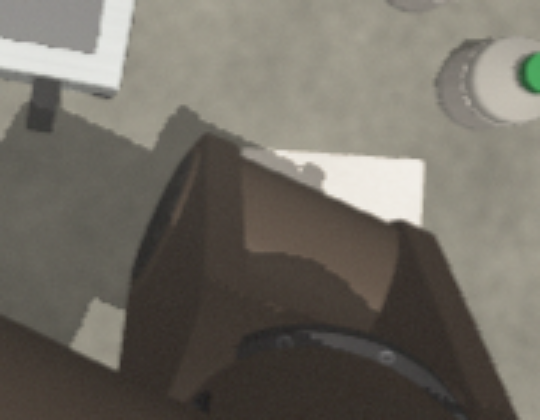

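The arm hides the dish and part of the sheet, so I'll finish the push from the known geometry, back off, and check afterwards.

```bash
python3 -m pendant '[{"dx":-12,"dy":0,"dz":0,"spin":0,"gripper":0.5},{"dx":-24,"dy":0,"dz":0,"spin":0,"gripper":0.5},{"dx":-36,"dy":0,"dz":0,"spin":0,"gripper":0.5},{"dx":-46,"dy":0,"dz":0,"spin":0,"gripper":0.5},{"dx":-55,"dy":0,"dz":0,"spin":0,"gripper":0.5},{"dx":-62,"dy":0,"dz":0,"spin":0,"gripper":0.5},{"dx":-66,"dy":0,"dz":0,"spin":0,"gripper":0.5},{"dx":-67,"dy":0,"dz":0,"spin":0,"gripper":0.5}]'
python3 -m pendant '[{"dx":10,"dy":0,"dz":0,"spin":0,"gripper":0.5},{"dx":30,"dy":0,"dz":0,"spin":0,"gripper":0.5},{"dx":50,"dy":0,"dz":-20,"spin":0,"gripper":0.5},{"dx":70,"dy":0,"dz":-60,"spin":0,"gripper":0.5},{"dx":100,"dy":0,"dz":-100,"spin":0,"gripper":0.5},{"dx":140,"dy":0,"dz":-140,"spin":0,"gripper":0.5},{"dx":180,"dy":0,"dz":-160,"spin":0,"gripper":0.5},{"dx":220,"dy":0,"dz":-160,"spin":0,"gripper":0.5}]'
python3 - <<'E'
from h import *
g=cv2.cvtColor(camera("top"),cv2.COLOR_BGR2GRAY); cv2.imwrite("pics/t4.png",g)
b=cv2.resize(g[150:270,380:480],(500,600)); cv2.imwrite("pics/t4c.png",b)
k=cw(-109,65,0); plan([(k[0],k[1],.19,79.5),(k[0],k[1],.088,79.5)])
E
```

```text
time_s: 6.25
ee_pos: [0.4419, -0.2384, 0.0779]
ee_rot: [0.0, 0.707, 0.707, 0.0]
contact_force: [0.4, 1.4, 0.4]
opening: 0.499
gripper_force: 0.5
time_s: 7.25
ee_pos: [0.442, -0.0158, 0.2394]
ee_rot: [0.001, 0.707, 0.707, 0.001]
contact_force: [1.2, -0.1, -0.5]
opening: 0.505
gripper_force: 0.0
now [ 0.4411 -0.0127  0.2386] ytool 0.0 z [ 0.001  0.001 -1.   ] q6 -0.099 t 7.3 F [-1.8  1.7  0. ]
[ 98.4 132.5  48.8] -79.5
[ 98.3 132.4 150.8] -79.5
```

View pics/t4c.png

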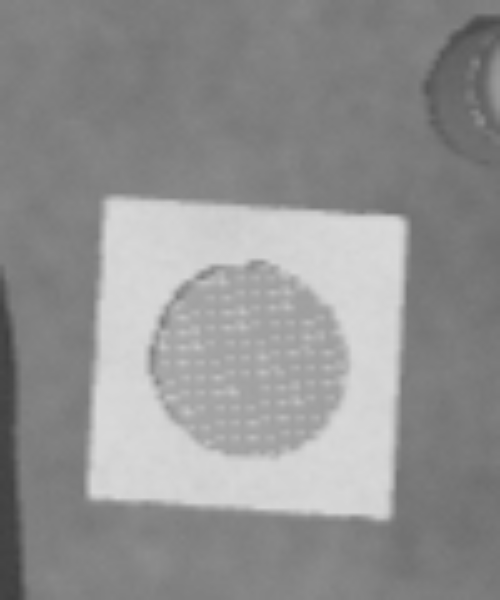

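The dish lies wholly on the sheet and well centred (dish centre at crop 250,358; sheet from 90 to 405 by 198 to 518). On to the knob.

```bash
python3 -m pendant '[{"dx":13,"dy":16,"dz":6,"spin":-10,"gripper":0.6},{"dx":26,"dy":32,"dz":12,"spin":-20,"gripper":0.6},{"dx":40,"dy":50,"dz":18,"spin":-30,"gripper":0.6},{"dx":54,"dy":68,"dz":24,"spin":-40,"gripper":0.6},{"dx":68,"dy":86,"dz":30,"spin":-50,"gripper":0.6},{"dx":82,"dy":104,"dz":37,"spin":-60,"gripper":0.6},{"dx":94,"dy":119,"dz":43,"spin":-70,"gripper":0.6},{"dx":105,"dy":132,"dz":48,"spin":-79.5,"gripper":0.6}]'
python3 - <<'E'
from h import *
camera("side")
i=camera_info("wrist"); im=camera("wrist"); cv2.imwrite("pics/w2.png",im)
plan([]); print(proj("wrist",[cw(-109,65,32.5),cw(-79,65,75.5),cw(-103,-65,75.5)],i)); np.save("w2.npy",i,allow_pickle=True)
E
```

```text
time_s: 8.3
ee_pos: [0.5736, 0.0885, 0.1892]
ee_rot: [-0.001, 0.089, 0.996, -0.0]
contact_force: [-0.1, 0.4, 0.2]
opening: 0.603
gripper_force: 0.0
now [0.5741 0.0887 0.1891] ytool 79.72 z [-0.  0. -1.] q6 -1.291 t 8.4 F [ 0.4  0.2 -0.4]
[[317.23442185 197.4228406 ]
 [315.85643361 259.33108124]
 [138.88799056 220.60156033]]
```

View pics/w2.png

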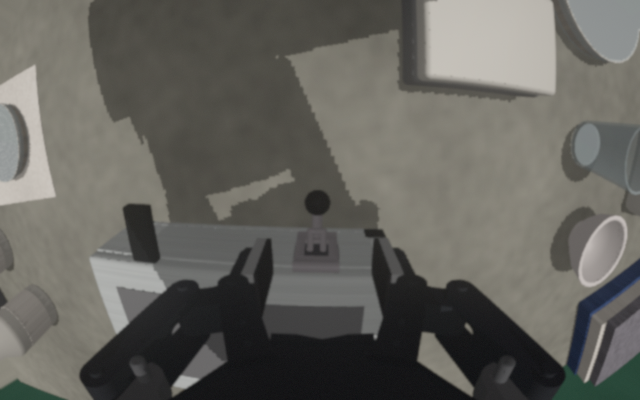

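The ball knob shows at (317,202) against a predicted (317,197). The tab is at about (141,222), and the staple and strap are at (317,245).

```bash
python3 - <<'E'
from h import *
i=np.load("w2.npy",allow_pickle=True).item()
b=cast("wrist",(317,202.5),.0325,i)[0]; t=cast("wrist",[(126,206),(150,205),(158,260),(136,262),(141,222)],.0805,i)
print(b,cw(-109,65,32.5),t.round(4),cw(-103,-65,75.5))
plan([(b[0],b[1],.0945,79.5)])
E
```

```text
[0.57771141 0.08487975 0.0325    ] [0.57367052 0.08577524 0.0325    ] [[ 0.5421 -0.0466  0.0805]
 [ 0.5447 -0.0249  0.0805]
 [ 0.5866 -0.0351  0.0805]
 [ 0.5866 -0.057   0.0805]
 [ 0.5557 -0.0377  0.0805]] [ 0.55587944 -0.04314131  0.0755    ]
now [0.5741 0.0887 0.1891] ytool 79.72 z [-0.  0. -1.] q6 -1.291 t 8.4 F [ 0.4  0.2 -0.4]
[-4.3 -3.1 94.6] 0.2
```

```bash
sed -i 's/CO=np.array(\[.669,.002,0\])/CO=np.array([.672,.003,0])/' h.py
python3 -m pendant '[{"dx":-4,"dy":-3,"dz":20,"spin":0,"gripper":0.6},{"dx":-4,"dy":-3,"dz":40,"spin":0,"gripper":0.6},{"dx":-4,"dy":-3,"dz":58,"spin":0,"gripper":0.6},{"dx":-4,"dy":-3,"dz":74,"spin":0,"gripper":0.6},{"dx":-4,"dy":-3,"dz":86,"spin":0,"gripper":0.6},{"dx":-4,"dy":-3,"dz":93,"spin":0,"gripper":0.6},{"dx":-4,"dy":-3,"dz":95,"spin":0,"gripper":0.6},{"dx":-4,"dy":-3,"dz":95,"spin":0,"gripper":0.6}]'
python3 -m pendant '[{"dx":0,"dy":0,"dz":0,"spin":0,"gripper":0.4},{"dx":0,"dy":0,"dz":0,"spin":0,"gripper":0.3},{"dx":0,"dy":0,"dz":0,"spin":0,"gripper":0.2},{"dx":0,"dy":0,"dz":0,"spin":0,"gripper":0.1},{"dx":0,"dy":0,"dz":0,"spin":0,"gripper":0.1},{"dx":0,"dy":0,"dz":0,"spin":0,"gripper":0.1},{"dx":0,"dy":0,"dz":0,"spin":0,"gripper":0.1},{"dx":0,"dy":0,"dz":0,"spin":0,"gripper":0.1}]'
python3 - <<'E'
from h import *
o=get_obs();p=o["ee_pos"]; d=R.from_euler('z',CY,degrees=True)
P=[]
for th in (.2,.4,.6,.8,1,1.2,1.4,1.57,1.62):
    s,c=np.sin(th),np.cos(th); v=np.array([43*-s-30*c+30,0,-43*c+30*s+43])/1e3
    P.append((*(p+d.apply(v)),None))
plan(P)
E
```

```text
time_s: 9.4
ee_pos: [0.5777, 0.083, 0.0951]
ee_rot: [0.0, 0.092, 0.996, 0.0]
contact_force: [-0.4, 0.0, 0.4]
opening: 0.6
gripper_force: 0.0
time_s: 10.4
ee_pos: [0.5783, 0.084, 0.0953]
ee_rot: [0.001, 0.092, 0.996, 0.001]
contact_force: [2.3, 14.3, -1.2]
opening: 0.19
gripper_force: 58.5
now [0.5783 0.084  0.0953] ytool 79.43 z [ 0.002  0.001 -1.   ] q6 -1.296 t 10.4 F [ 2.3 14.3 -1.2]
[ 7.9  0.  -6.8] 0
[ 14.4   0.  -15.1] 0
[ 19.    0.  -24.5] 0
[ 21.7   0.  -34.6] 0
[ 22.3   0.  -45. ] 0
[ 20.9   0.1 -55.4] 0
[ 17.4   0.1 -65.3] 0
[ 12.9   0.1 -73. ] 0
[ 11.4   0.1 -75.1] 0
```

```bash
python3 -m pendant '[{"dx":2,"dy":1,"dz":-1.5,"spin":0,"gripper":0.1},{"dx":5,"dy":2,"dz":-4,"spin":0,"gripper":0.1},{"dx":8,"dy":2,"dz":-7,"spin":0,"gripper":0.1},{"dx":11,"dy":2,"dz":-11,"spin":0,"gripper":0.1},{"dx":14.4,"dy":2,"dz":-15,"spin":0,"gripper":0.1},{"dx":17,"dy":2,"dz":-20,"spin":0,"gripper":0.1},{"dx":19,"dy":2,"dz":-24.5,"spin":0,"gripper":0.1},{"dx":20.5,"dy":2,"dz":-29.5,"spin":0,"gripper":0.1}]'
python3 - <<'E'
from h import *
o=get_obs(); print(o["contact_force"],o["opening"],o["gripper_force"])
cv2.imwrite("pics/w3.png",camera("wrist"))
E
```

```text
time_s: 11.4
ee_pos: [0.5584, 0.0887, 0.1249]
ee_rot: [0.001, 0.092, 0.996, 0.0]
contact_force: [5.2, 3.7, -2.0]
opening: 0.19
gripper_force: 59.7
[ 5.20563979  3.69586791 -1.99914922] 0.18977969552316254 59.659262895584106
```

View pics/w3.png

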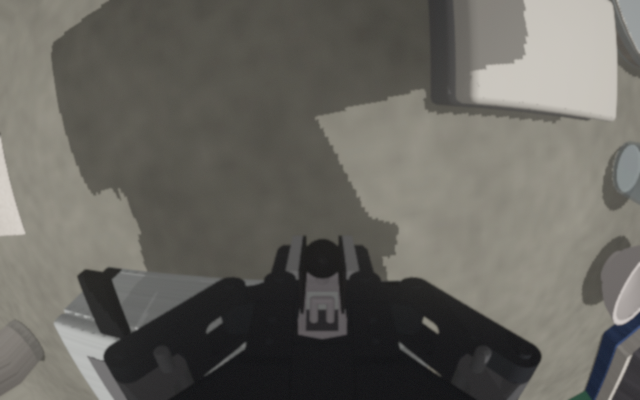

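The ball (322,257) is held between the pads and the strap has swung out from the staple. I'll continue the arc.

```bash
python3 -m pendant '[{"dx":1,"dy":0,"dz":-4.5,"spin":0,"gripper":0.1},{"dx":1.7,"dy":0,"dz":-10,"spin":0,"gripper":0.1},{"dx":1.7,"dy":0,"dz":-16,"spin":0,"gripper":0.1},{"dx":1.2,"dy":0,"dz":-22,"spin":0,"gripper":0.1},{"dx":0,"dy":0,"dz":-28,"spin":0,"gripper":0.1},{"dx":-2.3,"dy":0,"dz":-34,"spin":0,"gripper":0.1},{"dx":-5,"dy":0,"dz":-39.5,"spin":0,"gripper":0.1},{"dx":-8,"dy":0,"dz":-44.5,"spin":0,"gripper":0.1}]'
python3 -m pendant '[{"dx":-8.5,"dy":0,"dz":-45,"spin":0,"gripper":0.1},{"dx":-8.5,"dy":0,"dz":-45,"spin":0,"gripper":0.1},{"dx":-8.5,"dy":0,"dz":-45,"spin":0,"gripper":0.25},{"dx":-8.5,"dy":0,"dz":-45,"spin":0,"gripper":0.4},{"dx":-8.5,"dy":0,"dz":-45,"spin":0,"gripper":0.5},{"dx":-8.5,"dy":0,"dz":-45,"spin":0,"gripper":0.5},{"dx":-8.5,"dy":0,"dz":-55,"spin":0,"gripper":0.5},{"dx":-8.5,"dy":0,"dz":-80,"spin":0,"gripper":0.5}]'
python3 - <<'E'
from h import *
i=camera_info("wrist"); im=camera("wrist"); cv2.imwrite("pics/w4.png",im[:,60:580])
print(proj("wrist",[cw(-122,65,105.5),cw(-103,-65,75.5)],i)-[60,0])
g=cw(-103,-65,0); plan([(g[0],g[1],.205,79.5),(g[0],g[1],.1295,79.5)])
E
```

```text
time_s: 12.45
ee_pos: [0.5616, 0.0878, 0.1679]
ee_rot: [-0.004, 0.092, 0.996, -0.0]
contact_force: [-15.8, 11.3, -1.3]
opening: 0.189
gripper_force: 60.0
time_s: 13.45
ee_pos: [0.5735, 0.0856, 0.2489]
ee_rot: [-0.001, 0.092, 0.996, -0.0]
contact_force: [0.2, 0.4, 0.0]
opening: 0.497
gripper_force: 0.0
[[264.71355494 190.92440138]
 [119.36136212 201.82020794]]
now [0.575  0.0858 0.2526] ytool 79.46 z [ 0.003  0.    -1.   ] q6 -1.291 t 13.5 F [2.8 0.1 4.1]
[  -7.4 -128.8   47.5] -0.0
[  -7.2 -128.8  123. ] -0.0
```

View pics/w4.png

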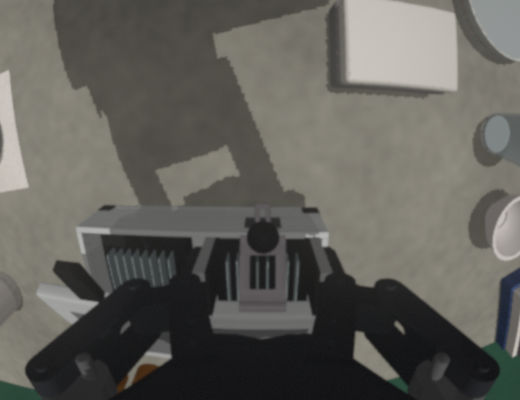

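The wrist view shows the ball (322,237 full image) free between the open fingers, but the lid has come up some way: the slides inside are visible and the tab is at about (137,280). I'll work out the lid and hasp angles numerically.

```bash
cat >> h.py <<'E'
def lidpt(x,y,z,th):
    s,c=np.sin(th),np.cos(th); a,b=x-75,z-68.5
    return cw(75+a*c+b*s,y,68.5-a*s+b*c)
def ball(ph,th):
    s,c=np.sin(ph),np.cos(ph); return lidpt(-79-43*s-30*c,65,75.5-43*c+30*s,th)
E
python3 - <<'E'
from h import *
plan([]); i=camera_info("wrist"); im=camera("wrist"); t=camera("top"); s=camera("side")
cv2.imwrite("pics/w5.png",im);cv2.imwrite("pics/t5.png",t);cv2.imwrite("pics/s5.png",s)
for th in (0,.2,.3,.4,.5,.6,.8,1.0):
    P=[lidpt(-120,-65,75.5,th),lidpt(-103,-65,75.5,th),lidpt(-75,-125,82,th),ball(1.57,th)]
    print(th,*[proj(n,P,i if n=="wrist" else None).round().astype(int).tolist() for n in("wrist","top","side")], P[1].round(3))
for n,I,(x0,y0,x1,y1),T in (("wrist",im,(90,180,200,320),45),("wrist",im,(295,180,350,290),40),("top",t,(310,90,360,190),62),("side",s,(300,100,400,230),55)):
    g=cv2.cvtColor(I,cv2.COLOR_BGR2GRAY)[y0:y1,x0:x1]
    k,l,st,ce=cv2.connectedComponentsWithStats((g<T).astype(np.uint8))
    print(n,[(st[j,:4].tolist(),int(st[j,4]),(ce[j]+[x0,y0]).round().tolist()) for j in range(1,k) if st[j,4]>25])
E
```

```text
now [0.575  0.0858 0.2526] ytool 79.46 z [ 0.003  0.    -1.   ] q6 -1.291 t 13.5 F [2.8 0.1 4.1]
0 [[178, 180], [180, 198], [130, 227], [324, 187]] [[332, 183], [333, 176], [359, 169], [279, 174]] [[338, 202], [343, 200], [364, 206], [314, 172]] [ 0.559 -0.042  0.076]
0.2 [[158, 199], [163, 218], [115, 245], [324, 221]] [[333, 180], [334, 173], [360, 166], [278, 168]] [[341, 189], [346, 189], [367, 196], [318, 160]] [ 0.564 -0.043  0.111]
0.3 [[148, 214], [155, 232], [108, 257], [324, 247]] [[333, 177], [334, 170], [361, 163], [278, 163]] [[343, 183], [347, 183], [369, 191], [321, 154]] [ 0.569 -0.044  0.128]
0.4 [[138, 234], [147, 249], [102, 271], [324, 277]] [[334, 173], [335, 167], [362, 160], [278, 158]] [[345, 176], [350, 177], [371, 186], [324, 148]] [ 0.575 -0.045  0.144]
0.5 [[128, 256], [139, 270], [97, 286], [324, 313]] [[335, 169], [336, 163], [363, 156], [278, 152]] [[348, 170], [353, 171], [374, 181], [327, 142]] [ 0.584 -0.047  0.16 ]
0.6 [[120, 283], [133, 293], [92, 303], [325, 350]] [[336, 163], [337, 158], [365, 151], [278, 145]] [[352, 164], [356, 166], [377, 176]
[... 229 characters left out ...]
28, 392], [91, 372], [324, 476]] [[341, 134], [342, 131], [370, 128], [282, 110]] [[371, 142], [373, 146], [392, 160], [352, 118]] [ 0.645 -0.058  0.222]
wrist [([73, 53, 37, 17], 458, [182.0, 239.0]), ([27, 78, 47, 38], 940, [141.0, 276.0]), ([51, 99, 59, 41], 1422, [179.0, 304.0])]
wrist [([12, 36, 30, 31], 714, [322.0, 231.0]), ([0, 56, 3, 16], 41, [296.0, 242.0]), ([51, 56, 4, 54], 103, [348.0, 257.0]), ([15, 71, 5, 31], 121, [312.0, 266.0]), ([24, 72, 6, 31], 165, [321.0, 266.0]), ([33, 72, 5, 31], 124, [330.0, 267.0])]
top [([8, 62, 37, 18], 292, [333.0, 159.0])]
side [([7, 0, 27, 50], 846, [319.0, 120.0]), ([49, 69, 12, 7], 31, [355.0, 172.0]), ([47, 83, 25, 15], 129, [359.0, 190.0])]
```

```bash
python3 - <<'E'
from h import *
i=camera_info("wrist")
for th in (.45,.5,.55):
  for ph in (.4,.6,.8,.9,1.0,1.1,1.2,1.3):
    b=ball(ph,th); print(th,ph,b.round(3),*[proj(n,b,i if n=="wrist" else None).round(0).tolist()[0] for n in("wrist","side")])
s=cv2.imread("pics/s5.png")
g=cv2.cvtColor(s,cv2.COLOR_BGR2GRAY)[125:200:3,300:350:2]; print(g)
E
```

```text
0.45 0.4 [0.573 0.087 0.136] [324.0, 217.0] [317.0, 163.0]
0.45 0.6 [0.573 0.087 0.146] [325.0, 223.0] [317.0, 159.0]
0.45 0.8 [0.575 0.087 0.157] [325.0, 233.0] [318.0, 156.0]
0.45 0.9 [0.577 0.087 0.162] [325.0, 239.0] [319.0, 154.0]
0.45 1.0 [0.579 0.086 0.166] [325.0, 247.0] [319.0, 153.0]
0.45 1.1 [0.581 0.086 0.171] [325.0, 255.0] [320.0, 151.0]
0.45 1.2 [0.584 0.085 0.175] [325.0, 264.0] [321.0, 150.0]
0.45 1.3 [0.588 0.085 0.179] [325.0, 273.0] [322.0, 148.0]
0.5 0.4 [0.577 0.087 0.145] [325.0, 228.0] [318.0, 159.0]
0.5 0.6 [0.577 0.087 0.156] [325.0, 236.0] [319.0, 156.0]
0.5 0.8 [0.579 0.086 0.166] [325.0, 247.0] [319.0, 153.0]
0.5 0.9 [0.581 0.086 0.171] [325.0, 255.0] [320.0, 151.0]
0.5 1.0 [0.584 0.085 0.175] [325.0, 263.0] [321.0, 150.0]
0.5 1.1 [0.587 0.085 0.18 ] [325.0, 272.0] [322.0, 148.0]
0.5 1.2 [0.59  0.084 0.184] [325.0, 281.0] [323.0, 146.0]
0.5 1.3 [0.594 0.084 0.187] [325.0, 291.0] [324.0, 145.0]
0.55 0.4 [0.581 0.086 0.154] [325.0, 240.0] [320.0, 156.0]
0.55 0.6 [0.581 0.086 0.165] [325.0, 250.0] [320.0, 153.0]
0.55 0.8 [0.584 0.085 0.175] [325.0, 263.0] [3
[... 2233 characters left out ...]
74 167 153 145 144 145 147 116  86 115
  135 142 144 143 143 144 144]
 [173 170 169 169 170 171 173 171 173 167 152 145 128  84 119 144 137  96
   95 120 137 144 144 141 145]
 [164 166 167 169 174 173 173 174 173 154 143 134 126 105  74  89 136 145
  126  93 103 124 137 142 139]
 [166 164 167 169 171 173 175 173 170 124  78 132 131 121  86  84 140 145
  145 143 116  85 107 117 110]
 [170 169 172 178 180 177 174 172 169 158 109 138 145 146 140 125 141 144
  144 144 145 140 109  63  40]
 [175 172 175 180 180 174 173 172 159 112  99 116 141 148 145 145 144 143
  143 142 142 142 144 136  92]
 [177 177 176 177 174 171 172 173 170 138 102 102 105 123 145 147 144 142
  142 141 141 141 143 143 144]]
```

Both views agree on lid ≈ 0.5 and hasp ≈ 0.5 relative to the lid. The tight pinch took the wrong branch near the singular point, where ball, hasp hinge and lid are in line, and lifted the lid. To recover:
1. Re-pinch the ball and turn the hasp a little further.
2. Lower the lid shut with the hasp held, so the hasp opens past the singular point.
3. Finish the swing, then lift the lid by the tab.

```bash
python3 -m pendant '[{"dx":-1,"dy":0,"dz":10,"spin":0,"gripper":0.5},{"dx":-2,"dy":0,"dz":20,"spin":0,"gripper":0.5},{"dx":-2,"dy":0,"dz":32,"spin":0,"gripper":0.5},{"dx":-2,"dy":0,"dz":40,"spin":0,"gripper":0.5},{"dx":-2,"dy":0,"dz":40,"spin":0,"gripper":0.3},{"dx":-2,"dy":0,"dz":40,"spin":0,"gripper":0.1},{"dx":-2,"dy":0,"dz":40,"spin":0,"gripper":0.1},{"dx":-2,"dy":0,"dz":40,"spin":0,"gripper":0.1}]'
python3 - <<'E'
from h import *
p=get_obs()["ee_pos"]; b0=ball(.5,.5); print(p-b0)
L=lambda a,b,n:[(a[0]+(b[0]-a[0])*k/n,a[1]+(b[1]-a[1])*k/n) for k in range(1,n+1)]
plan([(*(p+ball(ph,th)-b0),None) for th,ph in L((.5,.5),(.6,.7),4)+L((.6,.7),(0,1.3),16)+L((0,1.3),(0,1.6),4)])
E
```

```text
time_s: 14.65
ee_pos: [0.5759, 0.0854, 0.2091]
ee_rot: [-0.0, 0.092, 0.996, 0.0]
contact_force: [-3.5, 1.6, -0.2]
opening: 0.192
gripper_force: 58.5
[-0.00062657 -0.00144006  0.0586117 ]
now [0.5759 0.0854 0.2091] ytool 79.46 z [-0.  0. -1.] q6 -1.292 t 14.65 F [-3.5  1.6 -0.2]
[-2.3  0.  -7.2] 0
[ -5.    0.  -14.3] 0
[ -8.1   0.  -21.3] 0
[-11.6   0.  -28.2] 0
[ -8.2   0.  -23.5] 0
[ -5.    0.  -18.7] 0
[ -1.9   0.  -13.7] 0
[ 0.9 -0.  -8.7] 0
[ 3.6 -0.  -3.6] 0
[ 6.  -0.   1.7] 0
[ 8.3 -0.   7. ] 0
[10.3 -0.  12.4] 0
[12.2 -0.  17.9] 0
[13.8 -0.  23.4] 0
[15.3 -0.  29. ] 0
[16.5 -0.  34.6] 0
[17.5 -0.  40.3] 0
[18.3 -0.  46.1] 0
[18.9 -0.  51.8] 0
[19.3 -0.  57.6] 0
[17.8 -0.  53.9] 0
[16.1 -0.  50.4] 0
[14.1 -0.  47. ] 0
[11.9 -0.  43.7] 0
```

```bash
cat > st.py <<'E'
from h import *
def state():
    """lid angle from black tab in side/top image by position along projected path; hasp from TCP"""
    plan([])
    for n,T,(u,v) in (("side",55,(12,9)),("top",62,(10,10))):
        g=cv2.cvtColor(camera(n),cv2.COLOR_BGR2GRAY); r=[]
        for th in np.arange(-.1,1.6,.05):
            q=proj(n,[lidpt(-82,-65,75.5,th),lidpt(-120,-65,75.5,th)]); 
            m=np.zeros_like(g); cv2.line(m,*[tuple(int(round(a)) for a in k) for k in q],1,3); r.append((round((g[m>0]<T+10).mean(),2),round(float(th),2)))
        print(n,sorted(r)[::-1][:4])
E
python3 -c "
from st import *
state()"
python3 -m pendant '[{"dx":-1.2,"dy":0,"dz":-3.6,"spin":0,"gripper":0.1},{"dx":-2.3,"dy":0,"dz":-7.2,"spin":0,"gripper":0.1},{"dx":-5,"dy":0,"dz":-14.3,"spin":0,"gripper":0.1},{"dx":-8.1,"dy":0,"dz":-21.3,"spin":0,"gripper":0.1},{"dx":-10.5,"dy":0,"dz":-26,"spin":0,"gripper":0.1},{"dx":-11.6,"dy":0,"dz":-28.2,"spin":0,"gripper":0.1},{"dx":-11.6,"dy":0,"dz":-28.2,"spin":0,"gripper":0.1},{"dx":-11.6,"dy":0,"dz":-28.2,"spin":0,"gripper":0.1}]'
python3 -c "
from st import *
state()"
```

```text
now [0.5759 0.0854 0.2091] ytool 79.46 z [-0.  0. -1.] q6 -1.292 t 14.65 F [-3.5  1.6 -0.2]
side [(np.float64(0.51), 0.5), (np.float64(0.34), 0.15), (np.float64(0.26), 0.55), (np.float64(0.22), 0.1)]
top [(np.float64(0.95), 0.55), (np.float64(0.94), 0.5), (np.float64(0.8), 0.6), (np.float64(0.8), 0.45)]
time_s: 15.75
ee_pos: [0.5867, 0.0832, 0.2372]
ee_rot: [-0.001, 0.092, 0.996, 0.0]
contact_force: [-10.0, 3.6, 0.7]
opening: 0.191
gripper_force: 58.9
now [0.5867 0.0832 0.2372] ytool 79.41 z [-0.001  0.    -1.   ] q6 -1.297 t 15.75 F [-10.    3.6   0.7]
side [(np.float64(0.38), 0.6), (np.float64(0.32), 0.15), (np.float64(0.22), 0.1), (np.float64(0.18), 0.65)]
top [(np.float64(0.93), 0.6), (np.float64(0.92), 0.65), (np.float64(0.75), 0.7), (np.float64(0.74), 0.55)]
```

The lid is at about 0.6, as planned. Lowering now.

```bash
python3 -m pendant '[{"dx":3.4,"dy":0,"dz":4.7,"spin":0,"gripper":0.1},{"dx":6.6,"dy":0,"dz":9.5,"spin":0,"gripper":0.1},{"dx":9.7,"dy":0,"dz":14.5,"spin":0,"gripper":0.1},{"dx":12.5,"dy":0,"dz":19.5,"spin":0,"gripper":0.1},{"dx":15.2,"dy":0,"dz":24.6,"spin":0,"gripper":0.1},{"dx":17.6,"dy":0,"dz":29.9,"spin":0,"gripper":0.1},{"dx":19.9,"dy":0,"dz":35.2,"spin":0,"gripper":0.1},{"dx":21.9,"dy":0,"dz":40.6,"spin":0,"gripper":0.1}]'
python3 -c "
from st import *
state()"
```

```text
time_s: 16.85
ee_pos: [0.5661, 0.0872, 0.1963]
ee_rot: [0.0, 0.092, 0.996, 0.0]
contact_force: [4.2, -2.5, 0.9]
opening: 0.189
gripper_force: 59.2
now [0.5661 0.0872 0.1963] ytool 79.45 z [ 0.001  0.    -1.   ] q6 -1.287 t 16.85 F [ 4.2 -2.5  0.9]
side [(np.float64(0.62), 0.35), (np.float64(0.33), 0.4), (np.float64(0.32), 0.15), (np.float64(0.24), 0.1)]
top [(np.float64(0.95), 0.4), (np.float64(0.95), 0.35), (np.float64(0.85), 0.3), (np.float64(0.83), 0.45)]
```

```bash
python3 -m pendant '[{"dx":1.9,"dy":0,"dz":5.5,"spin":0,"gripper":0.1},{"dx":3.5,"dy":0,"dz":11,"spin":0,"gripper":0.1},{"dx":5,"dy":0,"dz":16.6,"spin":0,"gripper":0.1},{"dx":6.2,"dy":0,"dz":22.2,"spin":0,"gripper":0.1},{"dx":7.2,"dy":0,"dz":27.9,"spin":0,"gripper":0.1},{"dx":8,"dy":0,"dz":33.7,"spin":0,"gripper":0.1},{"dx":8.6,"dy":0,"dz":39.4,"spin":0,"gripper":0.1},{"dx":9,"dy":0,"dz":45.2,"spin":0,"gripper":0.1}]'
python3 -c "
from st import *
state()
for ph in (.6,.8,.96,1.1,1.3): print(ph, ball(ph,0)+[0,0,.0586])"
```

```text
time_s: 17.95
ee_pos: [0.5569, 0.0888, 0.1509]
ee_rot: [-0.0, 0.092, 0.996, -0.0]
contact_force: [-0.8, 0.4, 0.6]
opening: 0.1
gripper_force: 0.2
now [0.5569 0.0888 0.1509] ytool 79.47 z [-0. -0. -1.] q6 -1.282 t 17.95 F [-0.8  0.4  0.6]
side [(np.float64(0.49), 0.4), (np.float64(0.46), 0.35), (np.float64(0.32), 0.15), (np.float64(0.22), 0.1)]
top [(np.float64(0.99), 0.4), (np.float64(0.91), 0.35), (np.float64(0.88), 0.45), (np.float64(0.81), 0.3)]
0.6 [0.55794965 0.09024495 0.11554984]
0.8 [0.55528718 0.09073841 0.12566229]
0.96 [0.55461529 0.09086294 0.13401439]
1.1 [0.55510794 0.09077163 0.14133159]
1.3 [0.55753838 0.09032117 0.1515043 ]
```

The ball slipped out of the pads with the lid at about 0.38. I'll open, go straight up, and locate the ball again.

```bash
python3 -m pendant '[{"dx":0,"dy":0,"dz":0,"spin":0,"gripper":0.3},{"dx":0,"dy":0,"dz":0,"spin":0,"gripper":0.6},{"dx":0,"dy":0,"dz":0,"spin":0,"gripper":0.6},{"dx":0,"dy":0,"dz":0,"spin":0,"gripper":0.6},{"dx":0,"dy":0,"dz":-20,"spin":0,"gripper":0.6},{"dx":0,"dy":0,"dz":-50,"spin":0,"gripper":0.6},{"dx":0,"dy":0,"dz":-85,"spin":0,"gripper":0.6},{"dx":0,"dy":0,"dz":-100,"spin":0,"gripper":0.6}]'
cat > bl.py <<'E'
from st import *
def find(T=40):
    camera("top"); camera("top"); i=camera_info("wrist"); im=camera("wrist"); s=camera("side"); cv2.imwrite("pics/wl.png",im); cv2.imwrite("pics/sl.png",s)
    g=cv2.cvtColor(im,cv2.COLOR_BGR2GRAY); x0,y0,x1,y1=292,150,354,320
    k,l,st,ce=cv2.connectedComponentsWithStats((g[y0:y1,x0:x1]<T).astype(np.uint8))
    print("wrist",[(st[j,:4].tolist(),int(st[j,4]),(ce[j]+[x0,y0]).round().tolist()) for j in range(1,k) if st[j,4]>80])
    g=cv2.cvtColor(s,cv2.COLOR_BGR2GRAY); x0,y0,x1,y1=295,120,340,200
    k,l,st,ce=cv2.connectedComponentsWithStats((g[y0:y1,x0:x1]<70).astype(np.uint8))
    print("side",[(st[j,:4].tolist(),int(st[j,4]),(ce[j]+[x0,y0]).round(1).tolist()) for j in range(1,k) if st[j,4]>8])
    return i
E
python3 - <<'E'
from bl import *
i=find(); state()
for th in (.35,.4):
  for ph in np.arange(.3,1.7,.2): print(th,ph.round(1),ball(ph,th).round(3),*[proj(n,ball(ph,th),i if n=="wrist" else None).round(0).tolist()[0] for n in("wrist","side")])
E
```

```text
time_s: 19.05
ee_pos: [0.5576, 0.0889, 0.2531]
ee_rot: [0.001, 0.092, 0.996, 0.0]
contact_force: [-0.9, 0.1, -0.2]
opening: 0.6
gripper_force: 0.0
wrist [([17, 65, 26, 24], 468, [322.0, 227.0]), ([0, 103, 10, 38], 197, [295.0, 266.0]), ([51, 103, 11, 38], 235, [349.0, 267.0]), ([20, 110, 20, 20], 273, [322.0, 268.0])]
side [([5, 0, 30, 32], 544, [314.8, 131.4]), ([22, 50, 4, 4], 14, [318.5, 171.7])]
now [0.5567 0.0888 0.2506] ytool 79.46 z [-0.001 -0.    -1.   ] q6 -1.282 t 19.25 F [-0.7  0.7 -0.2]
side [(np.float64(0.51), 0.4), (np.float64(0.46), 0.35), (np.float64(0.34), 0.15), (np.float64(0.22), 0.1)]
top [(np.float64(0.99), 0.4), (np.float64(0.91), 0.35), (np.float64(0.88), 0.45), (np.float64(0.81), 0.3)]
0.35 0.3 [0.569 0.088 0.112] [324.0, 219.0] [316.0, 170.0]
0.35 0.5 [0.566 0.089 0.122] [324.0, 221.0] [315.0, 167.0]
0.35 0.7 [0.566 0.089 0.133] [324.0, 227.0] [315.0, 164.0]
0.35 0.9 [0.568 0.088 0.143] [324.0, 236.0] [316.0, 161.0]
0.35 1.1 [0.572 0.088 0.152] [324.0, 249.0] [317.0, 158.0]
0.35 1.3 [0.578 0.087 0.161] [324.0, 264.0] [319.0, 154.0]
0.35 1.5 [0.585 0.085 0.169] [324.0, 281.0] [321.0, 152.0]
0.4 0.3 [0.571 0.088 0.121] [324.0, 227.0] [317.0, 167.0]
0.4 0.5 [0.569 0.088 0.132] [324.0, 231.0] [316.0, 164.0]
0.4 0.7 [0.57  0.088 0.142] [324.0, 238.0] [316.0, 161.0]
0.4 0.9 [0.572 0.088 0.152] [324.0, 249.0] [317.0, 158.0]
0.4 1.1 [0.577 0.087 0.162] [324.0, 263.0] [319.0, 154.0]
0.4 1.3 [0.583 0.086 0.17 ] [324.0, 279.0] [320.0, 151.0]
0.4 1.5 [0.59  0.084 0.177] [324.0, 297.0] [323.0, 149.0]
```

```bash
python3 - <<'E'
from bl import *
i=dict(camera_info("wrist")); p=get_obs()["ee_pos"]; c0=np.array(i["xyz"])
for f,tcp in (("w3",[.5584,.0887,.1249]),("wl",p)):
    i["xyz"]=c0+np.array(tcp)-p; g=cv2.cvtColor(cv2.imread(f"pics/{f}.png"),cv2.COLOR_BGR2GRAY)
    r=[]
    for th in np.arange(0,.6,.02):
        q=proj("wrist",[lidpt(-82,-65,75.5,th),lidpt(-120,-65,75.5,th)],i); m=np.zeros_like(g); cv2.line(m,*[tuple(int(round(a)) for a in k) for k in q],1,5)
        r.append((round((g[m>0]<45).mean(),2),round(float(th),2)))
    print(f,sorted(r)[::-1][:6])
    for th,ph in ((0,.6),(0,.7),(0,.8),(.05,.5),(.1,.4),(.1,.5)): print(th,ph,proj("wrist",ball(ph,th),i).round(1), ball(ph,th).round(3))
g=cv2.cvtColor(cv2.imread("pics/w3.png"),cv2.COLOR_BGR2GRAY)
for y in (225,240,250,260,270): print(y,g[y,300:345:3])
E
```

```text
w3 [(np.float64(nan), 0.58), (np.float64(nan), 0.56), (np.float64(nan), 0.54), (np.float64(nan), 0.52), (np.float64(nan), 0.5), (np.float64(nan), 0.48)]
0 0.6 [[324.9 252.2]] [0.558 0.09  0.057]
0 0.7 [[325.  254.2]] [0.556 0.091 0.062]
0 0.8 [[325.1 257.3]] [0.555 0.091 0.067]
0.05 0.5 [[325. 260.]] [0.559 0.09  0.062]
0.1 0.4 [[325.1 269.1]] [0.561 0.09  0.067]
0.1 0.5 [[325.1 270.6]] [0.559 0.09  0.072]
wl [(np.float64(1.0), 0.38), (np.float64(0.95), 0.4), (np.float64(0.94), 0.36), (np.float64(0.86), 0.42), (np.float64(0.83), 0.34), (np.float64(0.69), 0.32)]
0 0.6 [[324.4 186.9]] [0.558 0.09  0.057]
0 0.7 [[324.4 186.7]] [0.556 0.091 0.062]
0 0.8 [[324.4 187.1]] [0.555 0.091 0.067]
0.05 0.5 [[324.4 190.3]] [0.559 0.09  0.062]
0.1 0.4 [[324.4 194.3]] [0.561 0.09  0.067]
0.1 0.5 [[324.5 193.7]] [0.559 0.09  0.072]
225 [85 86 86 86 87 87 87 87 87 87 86 88 87 87 86]
240 [84 39 62 85 79 60 43 37 36 45 69 84 85 44 61]
250 [72 32 31 30 29 30 31 31 29 31 30 30 32 31 39]
260 [47 30 27 28 31 28 32 36 32 31 30 30 29 30 34]
270 [33 28 28 27 27 26 28 29 28 28 27 29 29 29 29]<stdin>:8: RuntimeWarning: Mean of empty slice.
  ret = ret.dtype.type(ret / rcount)
```

```bash
python3 - <<'E'
from bl import *
i=dict(camera_info("wrist")); p=get_obs()["ee_pos"]; c0=np.array(i["xyz"])
i["xyz"]=c0+np.array([.5584,.0887,.1249])-p; g=cv2.cvtColor(cv2.imread("pics/w3.png"),cv2.COLOR_BGR2GRAY)
for th in np.arange(-.06,.3,.03):
    q=proj("wrist",[lidpt(-88,-65,80.5,th),lidpt(-120,-65,80.5,th),lidpt(-75,-125,82,th)],i); m=np.zeros_like(g); cv2.line(m,*[tuple(int(round(a)) for a in k) for k in q[:2]],1,3)
    print(th.round(2),q.round().tolist(),(g[m>0]<50).mean().round(2))
x0=50; k,l,st,ce=cv2.connectedComponentsWithStats((g[230:360,x0:180]<45).astype(np.uint8)); print(st[1:],ce[1:]+[x0,230])
E
```

```text
-0.06 [[115.0, 309.0], [101.0, 263.0], [60.0, 311.0]] 0.8
-0.03 [[111.0, 314.0], [96.0, 268.0], [56.0, 315.0]] 0.89
0.0 [[107.0, 319.0], [90.0, 273.0], [53.0, 319.0]] 1.0
0.03 [[103.0, 324.0], [84.0, 279.0], [50.0, 323.0]] 1.0
0.06 [[100.0, 330.0], [79.0, 286.0], [47.0, 327.0]] 0.27
0.09 [[96.0, 336.0], [73.0, 293.0], [44.0, 332.0]] 0.0
0.12 [[93.0, 342.0], [68.0, 300.0], [40.0, 336.0]] 0.0
0.15 [[89.0, 348.0], [62.0, 308.0], [38.0, 341.0]] 0.0
0.18 [[86.0, 355.0], [57.0, 317.0], [35.0, 346.0]] 0.0
0.21 [[82.0, 362.0], [51.0, 326.0], [32.0, 352.0]] 0.0
0.24 [[79.0, 370.0], [46.0, 335.0], [29.0, 357.0]] 0.0
0.27 [[76.0, 377.0], [42.0, 345.0], [27.0, 363.0]] 0.0
[[  30   39  100   91 3830]
 [  38   64    1    1    1]
 [  37   66    1    1    1]
 [  38   68    1    1    1]
 [  41   71    1    1    1]
 [  40   73    2    2    2]
 [  42   72    7   12   25]
 [  45   86    1    1    1]
 [  47   87    1    1    1]] [[131.46631854 323.54308094]
 [ 88.         294.        ]
 [ 87.         296.        ]
 [ 88.         298.        ]
 [ 91.         301.        ]
 [ 90.5        303.5       ]
 [ 94.88       307.52      ]
 [ 95.         316.        ]
 [ 97.         317.        ]]
```

```bash
python3 - <<'E'
from bl import *
i=camera_info("wrist"); th=.38
for ph in np.arange(-.2,.7,.1): b=ball(ph,th); e=proj("wrist",[b-[0,.01,0],b+[0,.01,0]],i); print(ph.round(1),b.round(4),proj("wrist",b,i).round(0),(e[1]-e[0]).round(0)[0],proj("side",b).round(1))
b0=ball(.2,th); p=get_obs()["ee_pos"]; print(p)
plan([(*(b0+[0,-.0014,.060]),None)]+[(*(b0+[0,-.0014,.060]+ball(ph,th)-b0),None) for ph in (.3,.4,.5,.6,.7,.75)])
g=cv2.cvtColor(cv2.imread("pics/sl.png"),cv2.COLOR_BGR2GRAY); print(g[155:185:2,305:331:2])
E
```

```text
-0.2 [0.5829 0.0856 0.0952] [[325. 231.]] 25.0 [[320.1 173.9]]
-0.1 [0.5795 0.0863 0.0991] [[325. 229.]] 25.0 [[319.1 173.1]]
0.0 [0.5764 0.0868 0.1033] [[325. 227.]] 26.0 [[318.2 172.1]]
0.1 [0.5738 0.0873 0.1078] [[325. 227.]] 26.0 [[317.5 170.9]]
0.2 [0.5717 0.0877 0.1126] [[325. 226.]] 27.0 [[316.8 169.7]]
0.3 [0.57   0.088  0.1176] [[325. 227.]] 28.0 [[316.4 168.3]]
0.4 [0.5688 0.0882 0.1227] [[325. 228.]] 28.0 [[316.  166.9]]
0.5 [0.5681 0.0884 0.1278] [[325. 231.]] 29.0 [[315.9 165.4]]
0.6 [0.568  0.0884 0.1331] [[325. 234.]] 30.0 [[315.8 163.8]]
[0.55642543 0.08876086 0.25003027]
now [0.5564 0.0888 0.25  ] ytool 79.45 z [-0.002 -0.    -1.   ] q6 -1.282 t 19.35 F [-0.3  0.1 -0.2]
[-15.6   0.4  77.4] 0
[-13.9   0.4  72.5] 0
[-12.7   0.4  67.4] 0
[-12.    0.4  62.2] 0
[-11.8   0.4  56.9] 0
[-12.1   0.4  51.7] 0
[-12.5   0.4  49.1] 0
[[172 175 176 176 176 173 168 172 173 167 153 152 147]
 [171 172 173 174 175 174 177 177 173 168 159 147 141]
 [173 175 175 172 171 175 176 174 170 170 169 153 120]
 [176 176 176 174 175 180 178 174 172 176 176 152 116]
 [177 175 171 168 171 175 174 173 175 176 171 135 126]
 [175 176 176 173 173 172 169 169 168 171 159 134 161]
 [175 176 178 175 172 171 166 163 168 167 139 147 170]
 [178 179 180 178 176 163 112  98 142 161 126 167 184]
 [180 179 178 174 170 133  52  36 100 155 121 131 133]
 [178 176 177 176 173 140  63  38  78 119 119 115 119]
 [177 176 176 175 175 168 141 120 136 140 131 119 129]
 [174 175 173 170 170 171 170 163 152 144 146 137 142]
 [172 172 170 170 174 176 171 163 157 146 142 146 137]
 [172 170 169 171 171 172 172 162 159 144 113 123 143]
 [166 168 171 174 174 173 170 162 158 143  99  75 113]]
```

The ball is at hasp ≈ 0.0 (relative) with the lid at 0.38. I'll re-pinch and swing the hasp to about 0.8 about its own hinge, staying short of the singular point.

```bash
python3 -m pendant '[{"dx":-20,"dy":0,"dz":10,"spin":0,"gripper":0.6},{"dx":-20.4,"dy":0.4,"dz":35,"spin":0,"gripper":0.6},{"dx":-20.4,"dy":0.4,"dz":60,"spin":0,"gripper":0.6},{"dx":-20.4,"dy":0.4,"dz":80,"spin":0,"gripper":0.6},{"dx":-20.4,"dy":0.4,"dz":86.7,"spin":0,"gripper":0.4},{"dx":-20.4,"dy":0.4,"dz":86.7,"spin":0,"gripper":0.1},{"dx":-20.4,"dy":0.4,"dz":86.7,"spin":0,"gripper":0.1},{"dx":-20.4,"dy":0.4,"dz":86.7,"spin":0,"gripper":0.1}]'
python3 -c "
from st import *
state()"
```

```text
time_s: 20.35
ee_pos: [0.5767, 0.0854, 0.1648]
ee_rot: [-0.0, 0.092, 0.996, -0.0]
contact_force: [-4.0, -1.3, -4.1]
opening: 0.195
gripper_force: 58.6
now [0.5767 0.0854 0.1648] ytool 79.45 z [-0.001 -0.    -1.   ] q6 -1.292 t 20.35 F [-4.  -1.3 -4.1]
side [(np.float64(0.51), 0.4), (np.float64(0.44), 0.35), (np.float64(0.34), 0.15), (np.float64(0.22), 0.1)]
top [(np.float64(0.99), 0.4), (np.float64(0.91), 0.35), (np.float64(0.88), 0.45), (np.float64(0.81), 0.3)]
```

```bash
python3 -m pendant '[{"dx":2.6,"dy":0,"dz":-4.5,"spin":0,"gripper":0.1},{"dx":4.8,"dy":0,"dz":-9.3,"spin":0,"gripper":0.1},{"dx":6.5,"dy":0,"dz":-14.2,"spin":0,"gripper":0.1},{"dx":7.7,"dy":0,"dz":-19.3,"spin":0,"gripper":0.1},{"dx":8.4,"dy":0,"dz":-24.5,"spin":0,"gripper":0.1},{"dx":8.6,"dy":0,"dz":-29.8,"spin":0,"gripper":0.1},{"dx":8.2,"dy":0,"dz":-35,"spin":0,"gripper":0.1},{"dx":7.3,"dy":0,"dz":-40,"spin":0,"gripper":0.1}]'
python3 -c "
from st import *
state()"
```

```text
time_s: 21.45
ee_pos: [0.5693, 0.0868, 0.2049]
ee_rot: [-0.001, 0.092, 0.996, -0.0]
contact_force: [-9.7, -3.8, -3.8]
opening: 0.185
gripper_force: 58.6
now [0.5693 0.0868 0.2049] ytool 79.46 z [-0.001 -0.    -1.   ] q6 -1.288 t 21.45 F [-9.7 -3.8 -3.8]
side [(np.float64(0.5), 0.5), (np.float64(0.4), 0.45), (np.float64(0.32), 0.15), (np.float64(0.22), 0.1)]
top [(np.float64(0.98), 0.5), (np.float64(0.9), 0.55), (np.float64(0.87), 0.45), (np.float64(0.75), 0.4)]
```

The lid rose to about 0.49 with an inward force of 10 N, so the path was slightly short. I'll pull outward and down instead, which straightens the hasp (towards 0.85) while closing the lid.

```bash
python3 - <<'E'
from bl import *
from scipy.optimize import fsolve
off=np.array([.0003,-.0014,.0615]); p=get_obs()["ee_pos"]; b=p-off
u=R.from_euler('z',CY,degrees=True).as_matrix()[:,0]
s=fsolve(lambda v:[u@(ball(v[1],v[0])-b),ball(v[1],v[0])[2]-b[2]],[.48,.4]); print(s)
th0,ph0=.49,.4; b0=ball(ph0,th0); print(b,b0)
W=[(th0+(.40-th0)*k/6,ph0+(.8-ph0)*k/6) for k in range(1,7)]+[(.40*(1-k/10),.8) for k in range(1,11)]
plan([(*(p+ball(f,t)-b0-u*min(k+1,4)*.0005),None) for k,(t,f) in enumerate(W)]); print(ball(.8,0)+off)
E
```

```text
[0.36597524 0.85457594]
[0.56880169 0.08810616 0.14357104] [0.57580396 0.08693585 0.14340015]
now [0.5691 0.0867 0.2051] ytool 79.42 z [-0.002 -0.    -1.   ] q6 -1.288 t 21.55 F [-8.7 -3.6 -2.8]
[ 1.8 -0.  -0.7] 0
[ 3.4 -0.  -1.4] 0
[ 4.9 -0.  -2.1] 0
[ 6.1 -0.  -2.7] 0
[ 6.7 -0.  -3.3] 0
[ 7.2 -0.  -3.9] 0
[10.2 -0.   3.8] 0
[12.9 -0.  11.6] 0
[15.2 -0.  19.4] 0
[17.3 -0.  27.4] 0
[19.  -0.  35.5] 0
[20.4 -0.  43.6] 0
[21.5 -0.  51.7] 0
[22.2 -0.  59.9] 0
[22.6 -0.  68.1] 0
[22.7  0.  76.4] 0
[0.55558718 0.08933841 0.12856229]
```

```bash
python3 - <<'E'
from bl import *
i=find(); 
im=cv2.cvtColor(cv2.imread("pics/wl.png"),cv2.COLOR_BGR2GRAY)
print(im[205:300:4,296:350:3])
p=get_obs()["ee_pos"]
for o in (-.007,0,.007): b=p-[0,-.0014,.0615]+np.array([o,0,0]); print(b.round(3),proj("wrist",b,i).round(),proj("side",b).round(1))
print(lidpt(-79,65,75.5,.49),proj("side",ball(.4,.49)),proj("wrist",ball(.4,.49),i))
s=cv2.cvtColor(cv2.imread("pics/sl.png"),cv2.COLOR_BGR2GRAY); print(s[130:180:2,300:334:2])
E
```

```text
wrist [([0, 88, 62, 82], 2440, [323.0, 280.0]), ([16, 145, 6, 25], 149, [311.0, 307.0]), ([27, 145, 7, 25], 157, [322.0, 307.0]), ([38, 145, 6, 25], 149, [333.0, 307.0])]
side [([9, 0, 28, 45], 779, [316.9, 137.0])]
[[ 82  84  82  81  80  79  80  80  78  79  81  80  82  80  80  79  82  82]
 [ 84  84  83  81  80  79  79  80  80  79  80  81  80  81  81  81  82  81]
 [ 86  83  83  82  80  80  80  80  80  81  82  82  82  82  81  80  81  80]
 [ 85  84  83  81  81  81  81  80  81  82  82  81  82  82  81  82  81  82]
 [ 83  82  81  79  79  78  79  81  81  81  81  82  82  81  82  82  82  83]
 [ 84  84  82  80  80  78  76  77  79  81  80  80  82  83  82  83  84  84]
 [100 101 101 100 101 100  87  91  91  91  92  87  95 103 103 102 103 102]
 [ 99  98 100  97  98  98  85  88  95  96  88  87  95 100 100  99  99 100]
 [ 83  83  70  49  96  97  85  88  95  98  88  87  96 100  68  56  82  83]
 [ 82  80  53  37  66  70  81  87  71  71  81  86  72  69  48  44  80  82]
 [ 81  80  49  31  40  44  78  85  48  43  76  84  50  42  36  37  80  81]
 [ 80  78  39  29  40  41  46  50  44  42  48  50  42  42  
[... 2237 characters left out ...]
174 176 178 161  88  65 111  62  44 107 152 133 158 171 144]
 [174 177 178 177 174 162  99  72 111  62  45  95 126 152 173 155 133]
 [175 177 176 177 176 170 158 132 116  73  68  97 120 148 153 134 157]
 [174 175 177 176 178 177 174 163 142 137 144 129 119 119 125 155 176]
 [180 179 177 177 179 180 176 173 171 168 169 161 137 127 164 203 206]
 [180 181 181 181 181 177 175 175 172 173 187 201 198 188 187 188 163]
 [181 182 182 179 179 177 173 171 169 175 215 199 172 157 156 155 155]
 [178 180 179 177 177 178 177 174 171 161 164 153 153 154 155 155 157]
 [174 175 177 177 175 174 172 172 170 166 158 147 148 152 155 156 155]
 [175 171 171 173 172 171 171 174 175 170 160 148 145 147 149 133 114]]
```

```bash
python3 -m pendant '[{"dx":0,"dy":0,"dz":0,"spin":0,"gripper":0.3},{"dx":0,"dy":0,"dz":0,"spin":0,"gripper":0.4},{"dx":-4,"dy":0,"dz":3,"spin":0,"gripper":0.4},{"dx":-7,"dy":0,"dz":6,"spin":0,"gripper":0.4},{"dx":-7,"dy":0,"dz":6,"spin":0,"gripper":0.4},{"dx":-7,"dy":0,"dz":6,"spin":0,"gripper":0.1},{"dx":-7,"dy":0,"dz":6,"spin":0,"gripper":0.1},{"dx":-7,"dy":0,"dz":6,"spin":0,"gripper":0.1}]'
python3 -c "
from st import *
state()"
```

```text
time_s: 22.75
ee_pos: [0.5768, 0.0854, 0.1986]
ee_rot: [0.0, 0.092, 0.996, -0.0]
contact_force: [0.1, -2.0, -1.9]
opening: 0.19
gripper_force: 58.5
now [0.5768 0.0854 0.1986] ytool 79.46 z [-0. -0. -1.] q6 -1.291 t 22.75 F [ 0.1 -2.  -1.9]
side [(np.float64(0.46), 0.5), (np.float64(0.34), 0.15), (np.float64(0.32), 0.45), (np.float64(0.22), 0.1)]
top [(np.float64(0.96), 0.5), (np.float64(0.9), 0.55), (np.float64(0.85), 0.45), (np.float64(0.73), 0.6)]
```

```bash
python3 -m pendant '[{"dx":1.8,"dy":0,"dz":-0.7,"spin":0,"gripper":0.1},{"dx":3.4,"dy":0,"dz":-1.4,"spin":0,"gripper":0.1},{"dx":5,"dy":0,"dz":-2,"spin":0,"gripper":0.1},{"dx":6.5,"dy":0,"dz":-2.5,"spin":0,"gripper":0.1},{"dx":7.5,"dy":0,"dz":-2.5,"spin":0,"gripper":0.1},{"dx":8.5,"dy":0,"dz":-1,"spin":0,"gripper":0.1},{"dx":10.5,"dy":0,"dz":4,"spin":0,"gripper":0.1},{"dx":13,"dy":0,"dz":11.6,"spin":0,"gripper":0.1}]'
python3 -c "
from st import *
state()"
python3 -m pendant '[{"dx":2.3,"dy":0,"dz":7.8,"spin":0,"gripper":0.1},{"dx":4.4,"dy":0,"dz":15.8,"spin":0,"gripper":0.1},{"dx":6.1,"dy":0,"dz":23.9,"spin":0,"gripper":0.1},{"dx":7.5,"dy":0,"dz":32,"spin":0,"gripper":0.1},{"dx":8.6,"dy":0,"dz":40.1,"spin":0,"gripper":0.1},{"dx":9.3,"dy":0,"dz":48.3,"spin":0,"gripper":0.1},{"dx":9.7,"dy":0,"dz":56.5,"spin":0,"gripper":0.1},{"dx":9.8,"dy":0,"dz":63,"spin":0,"gripper":0.1}]'
python3 -c "
from st import *
state()"
```

```text
time_s: 23.85
ee_pos: [0.5665, 0.0874, 0.1877]
ee_rot: [0.003, 0.092, 0.996, 0.0]
contact_force: [12.4, -9.5, -2.5]
opening: 0.197
gripper_force: 58.8
now [0.5665 0.0874 0.1877] ytool 79.44 z [ 0.005 -0.    -1.   ] q6 -1.285 t 23.85 F [12.4 -9.5 -2.5]
side [(np.float64(0.52), 0.35), (np.float64(0.46), 0.4), (np.float64(0.34), 0.15), (np.float64(0.24), 0.1)]
top [(np.float64(0.96), 0.4), (np.float64(0.95), 0.35), (np.float64(0.84), 0.45), (np.float64(0.84), 0.3)]
time_s: 24.95
ee_pos: [0.555, 0.0895, 0.124]
ee_rot: [0.001, 0.092, 0.996, 0.0]
contact_force: [1.4, -6.1, 3.1]
opening: 0.189
gripper_force: 59.4
now [0.555  0.0895 0.124 ] ytool 79.43 z [ 0.001 -0.    -1.   ] q6 -1.28 t 24.95 F [ 1.4 -6.1  3.1]
side [(np.float64(0.72), 0.0), (np.float64(0.43), 0.05), (np.float64(0.43), -0.05), (np.float64(0.04), -0.1)]
top [(np.float64(0.78), 0.1), (np.float64(0.78), -0.1), (np.float64(0.77), 0.0), (np.float64(0.77), -0.05)]
```

The lid is shut again and the hasp is at about 0.83, clear of the staple. Next I'll go outside the ball with shut fingers and stroke it up over the top, so friction limits the lifting force and the lid stays down.

```bash
python3 -m pendant '[{"dx":0,"dy":0,"dz":0,"spin":0,"gripper":0.3},{"dx":0,"dy":0,"dz":0,"spin":0,"gripper":0.5},{"dx":0,"dy":0,"dz":0,"spin":0,"gripper":0.5},{"dx":0,"dy":0,"dz":0,"spin":0,"gripper":0.5},{"dx":0,"dy":0,"dz":-20,"spin":0,"gripper":0.5},{"dx":0,"dy":0,"dz":-60,"spin":0,"gripper":0.5},{"dx":10,"dy":0,"dz":-70,"spin":0,"gripper":0.2},{"dx":28,"dy":0,"dz":-70,"spin":0,"gripper":0}]'
python3 - <<'E'
from bl import *
i=find(50); state()
for ph in (.5,.6,.7,.8,.9): print(ph,ball(ph,0).round(4),*[proj(n,ball(ph,0),i if n=="wrist" else None).round(1).tolist()[0] for n in("wrist","side")])
E
```

```text
time_s: 26.05
ee_pos: [0.527, 0.0949, 0.1948]
ee_rot: [0.001, 0.092, 0.996, 0.0]
contact_force: [-0.2, 0.2, -0.1]
opening: 0.076
gripper_force: 0.0
wrist [([0, 86, 62, 84], 3765, [322.0, 286.0])]
side [([0, 0, 34, 50], 842, [305.6, 139.0]), ([16, 63, 4, 4], 15, [312.4, 184.6])]
now [0.5268 0.0949 0.1938] ytool 79.47 z [-0. -0. -1.] q6 -1.265 t 26.25 F [ 0.6  0.1 -0.2]
side [(np.float64(0.78), 0.0), (np.float64(0.51), -0.05), (np.float64(0.4), 0.05), (np.float64(0.09), -0.1)]
top [(np.float64(0.92), 0.1), (np.float64(0.92), 0.0), (np.float64(0.92), -0.05), (np.float64(0.92), -0.1)]
0.5 [0.56   0.0899 0.0521] [324.1, 248.6] [313.1, 188.2]
0.6 [0.5579 0.0902 0.0569] [324.1, 249.0] [312.6, 187.0]
0.7 [0.5564 0.0905 0.0619] [324.2, 250.2] [312.1, 185.7]
0.8 [0.5553 0.0907 0.0671] [324.2, 252.2] [311.8, 184.3]
0.9 [0.5547 0.0908 0.0723] [324.2, 255.0] [311.6, 182.9]
```

```bash
python3 -m pendant '[{"dx":0,"dy":0,"dz":20,"spin":0,"gripper":0},{"dx":0,"dy":0,"dz":45,"spin":0,"gripper":0},{"dx":0,"dy":0,"dz":70,"spin":0,"gripper":0},{"dx":0,"dy":0,"dz":85,"spin":0,"gripper":0},{"dx":0,"dy":0,"dz":92,"spin":0,"gripper":0},{"dx":-3,"dy":0,"dz":93,"spin":0,"gripper":0},{"dx":-6,"dy":0,"dz":93,"spin":0,"gripper":0},{"dx":-6.5,"dy":0,"dz":92,"spin":0,"gripper":0}]'
python3 -c "
from bl import *
find(); state()"
```

```text
time_s: 27.35
ee_pos: [0.534, 0.0937, 0.1026]
ee_rot: [0.001, 0.092, 0.996, 0.0]
contact_force: [-0.5, 0.1, -0.4]
opening: 0.002
gripper_force: 0.0
wrist [([0, 88, 62, 82], 3516, [322.0, 289.0])]
side [([0, 0, 33, 23], 473, [309.1, 130.5]), ([0, 26, 24, 51], 748, [305.8, 166.8])]
now [0.5334 0.0937 0.1023] ytool 79.45 z [ 0.  0. -1.] q6 -1.269 t 27.55 F [-0.5 -0.3  0.9]
side [(np.float64(0.72), 0.0), (np.float64(0.47), -0.05), (np.float64(0.38), 0.05), (np.float64(0.05), -0.1)]
top [(np.float64(0.62), 0.1), (np.float64(0.61), 0.05), (np.float64(0.61), 0.0), (np.float64(0.61), -0.05)]
```

```bash
python3 -m pendant '[{"dx":-1.5,"dy":0,"dz":-1,"spin":0,"gripper":0},{"dx":-2.5,"dy":0,"dz":-4,"spin":0,"gripper":0},{"dx":-2.5,"dy":0,"dz":-8,"spin":0,"gripper":0},{"dx":-2.5,"dy":0,"dz":-12,"spin":0,"gripper":0},{"dx":-2.5,"dy":0,"dz":-16,"spin":0,"gripper":0},{"dx":-3,"dy":0,"dz":-20,"spin":0,"gripper":0},{"dx":-4,"dy":0,"dz":-24,"spin":0,"gripper":0},{"dx":-5.5,"dy":0,"dz":-28,"spin":0,"gripper":0}]'
python3 -c "
from bl import *
find(); state()
s=cv2.cvtColor(cv2.imread('pics/sl.png'),cv2.COLOR_BGR2GRAY); print(s[162:196:2,300:334:2])
for ph in (.5,.8,1.1,1.4,1.57): print(ph,proj('side',ball(ph,0)).round(1))"
```

```text
time_s: 28.65
ee_pos: [0.5363, 0.0928, 0.1295]
ee_rot: [-0.003, 0.092, 0.996, -0.0]
contact_force: [-15.2, 6.7, -2.2]
opening: -0.002
gripper_force: 7.7
wrist [([0, 88, 62, 82], 3549, [322.0, 289.0])]
side [([0, 0, 28, 14], 287, [308.3, 125.8]), ([30, 8, 4, 5], 10, [326.5, 130.1]), ([0, 16, 25, 53], 819, [306.6, 158.7])]
now [0.5362 0.0928 0.1295] ytool 79.45 z [-0.005 -0.    -1.   ] q6 -1.272 t 28.85 F [-11.2   5.2  -0.4]
side [(np.float64(0.75), 0.0), (np.float64(0.49), -0.05), (np.float64(0.38), 0.05), (np.float64(0.08), -0.1)]
top [(np.float64(0.86), 0.1), (np.float64(0.85), 0.05), (np.float64(0.85), 0.0), (np.float64(0.85), -0.05)]
[[ 43  43  43  44  43  45  61  68 116 172 176 177 178 178 177 173 174]
 [ 42  41  42  41  41  44  61  78 138 173 174 175 176 178 183 195 211]
 [ 42  41  42  41  42  43  63  75 122 164 169 191 212 228 233 236 237]
 [ 42  42  42  43  41  43  59  70  85 114 131 190 228 238 238 227 203]
 [ 44  41  44  42  41  51  53  54  71  66  87 147 173 228 238 228 175]
 [ 72  45  42  43  43  43  42  47  64  64 101 144 153 162 186 219 225]
 [134  59  41  42  41  42  42
[... 153 characters left out ...]
7 146 129 117 113 121 139 151]
 [176 139  89  65  43  45  59 114 171 165 132 125 123 114 117 127 147]
 [174 137 105  74  44  42  38  72 151 147 127 141 131 113 119 139 148]
 [168 135 109  74  44  42  37  65 122 126 138 141 128 111  80 110 144]
 [166 136 108  68  45  71 105 109 117 109 122 127 119 110  86  81 136]
 [168 145 113  75  74 127 170 153 123 116 112 124 130 122  86  85 141]
 [169 164 152 146 161 174 177 173 152 125 119 138 147 145 125 103 141]
 [174 173 176 182 183 178 175 165 138 113 110 137 145 147 147 140 145]
 [177 174 174 175 175 167 143 116  99  97 101 118 142 148 146 146 145]]
0.5 [[313.1 188.2]]
0.8 [[311.8 184.3]]
1.1 [[311.8 179.8]]
1.4 [[313.2 175. ]]
1.57 [[314.5 172.4]]
```

Sliding friction is low: 15 N of pressing gave only about 2 N of lift, and the ball stayed at about 0.85. The lid is still shut, so the earlier lifting came from the geometry. I'll re-pinch and cross the singular point with a slight outward pull, then fold inward.

```bash
python3 -m pendant '[{"dx":4,"dy":0,"dz":0,"spin":0,"gripper":0},{"dx":4,"dy":0,"dz":-40,"spin":0,"gripper":0.5},{"dx":-5,"dy":0,"dz":-65,"spin":0,"gripper":0.5},{"dx":-16,"dy":0,"dz":-65,"spin":0,"gripper":0.5},{"dx":-16,"dy":0,"dz":-50,"spin":0,"gripper":0.5},{"dx":-16,"dy":0,"dz":-25,"spin":0,"gripper":0.5},{"dx":-16,"dy":0,"dz":-5,"spin":0,"gripper":0.5},{"dx":-16,"dy":0,"dz":5.5,"spin":0,"gripper":0.5}]'
python3 -m pendant '[{"dx":0,"dy":0,"dz":0,"spin":0,"gripper":0.5},{"dx":0,"dy":0,"dz":0,"spin":0,"gripper":0.1},{"dx":0,"dy":0,"dz":0,"spin":0,"gripper":0.1},{"dx":0,"dy":0,"dz":0,"spin":0,"gripper":0.1},{"dx":0,"dy":0,"dz":0,"spin":0,"gripper":0.1},{"dx":1,"dy":0,"dz":0,"spin":0,"gripper":0.1},{"dx":1.5,"dy":0,"dz":0,"spin":0,"gripper":0.1},{"dx":1.5,"dy":0,"dz":0,"spin":0,"gripper":0.1}]'
python3 -c "
from bl import *
state(); print(ball(.85,0))"
```

```text
time_s: 29.95
ee_pos: [0.5528, 0.0896, 0.1218]
ee_rot: [-0.002, 0.092, 0.996, -0.0]
contact_force: [0.1, -0.8, -0.6]
opening: 0.503
gripper_force: 0.0
time_s: 30.95
ee_pos: [0.5544, 0.0898, 0.125]
ee_rot: [0.002, 0.092, 0.996, 0.0]
contact_force: [7.1, -5.6, 0.2]
opening: 0.196
gripper_force: 58.5
now [0.5544 0.0898 0.125 ] ytool 79.46 z [ 0.003 -0.    -1.   ] q6 -1.279 t 30.95 F [ 7.1 -5.6  0.2]
side [(np.float64(0.75), 0.0), (np.float64(0.48), -0.05), (np.float64(0.4), 0.05), (np.float64(0.07), -0.1)]
top [(np.float64(0.82), 0.15), (np.float64(0.81), 0.1), (np.float64(0.81), 0.0), (np.float64(0.81), -0.05)]
[0.55493612 0.09080348 0.06965914]
```

```bash
python3 -m pendant '[{"dx":0.5,"dy":0,"dz":-2,"spin":0,"gripper":0.1},{"dx":0.5,"dy":0,"dz":-4,"spin":0,"gripper":0.1},{"dx":0.5,"dy":0,"dz":-6,"spin":0,"gripper":0.1},{"dx":0.5,"dy":0,"dz":-8,"spin":0,"gripper":0.1},{"dx":0.5,"dy":0,"dz":-10,"spin":0,"gripper":0.1},{"dx":0.5,"dy":0,"dz":-12,"spin":0,"gripper":0.1},{"dx":0.3,"dy":0,"dz":-14,"spin":0,"gripper":0.1},{"dx":0,"dy":0,"dz":-16,"spin":0,"gripper":0.1}]'
python3 -c "
from bl import *
state(); print(ball(1.1,0))"
```

```text
time_s: 32.05
ee_pos: [0.5528, 0.0898, 0.1404]
ee_rot: [-0.0, 0.092, 0.996, -0.0]
contact_force: [3.0, -3.8, -7.0]
opening: 0.193
gripper_force: 58.6
now [0.5528 0.0898 0.1404] ytool 79.44 z [-0. -0. -1.] q6 -1.279 t 32.05 F [ 3.  -3.8 -7. ]
side [(np.float64(0.77), 0.0), (np.float64(0.49), -0.05), (np.float64(0.4), 0.05), (np.float64(0.08), -0.1)]
top [(np.float64(0.91), 0.1), (np.float64(0.91), 0.0), (np.float64(0.91), -0.05), (np.float64(0.9), -0.1)]
[0.55510794 0.09077163 0.08273159]
```

The lid is still shut with the ball now above the hinge line. Folding inward and up.

```bash
python3 -m pendant '[{"dx":-1.5,"dy":0,"dz":0,"spin":0,"gripper":0.1},{"dx":-2.5,"dy":0,"dz":-1,"spin":0,"gripper":0.1},{"dx":-3,"dy":0,"dz":-3,"spin":0,"gripper":0.1},{"dx":-3.5,"dy":0,"dz":-5,"spin":0,"gripper":0.1},{"dx":-4.2,"dy":0,"dz":-7,"spin":0,"gripper":0.1},{"dx":-5,"dy":0,"dz":-9,"spin":0,"gripper":0.1},{"dx":-6,"dy":0,"dz":-11,"spin":0,"gripper":0.1},{"dx":-7,"dy":0,"dz":-13,"spin":0,"gripper":0.1}]'
python3 -c "
from bl import *
state(); print(ball(1.4,0))"
```

```text
time_s: 33.15
ee_pos: [0.5568, 0.0893, 0.1528]
ee_rot: [-0.003, 0.092, 0.996, -0.0]
contact_force: [-15.7, 7.3, 2.3]
opening: 0.192
gripper_force: 58.6
now [0.5568 0.0893 0.1528] ytool 79.48 z [-0.006  0.    -1.   ] q6 -1.283 t 33.15 F [-15.7   7.3   2.3]
side [(np.float64(0.8), 0.0), (np.float64(0.51), -0.05), (np.float64(0.43), 0.05), (np.float64(0.09), -0.1)]
top [(np.float64(0.93), 0.1), (np.float64(0.93), 0.0), (np.float64(0.93), -0.05), (np.float64(0.93), -0.1)]
[0.55948976 0.08995951 0.0977549 ]
```

The lid is still shut and the hasp is on the right branch, at about 1.35. Finish the swing and open.

```bash
python3 -m pendant '[{"dx":0,"dy":0,"dz":-2,"spin":0,"gripper":0.1},{"dx":-0.5,"dy":0,"dz":-4,"spin":0,"gripper":0.1},{"dx":-1.5,"dy":0,"dz":-6,"spin":0,"gripper":0.1},{"dx":-2.5,"dy":0,"dz":-8,"spin":0,"gripper":0.1},{"dx":-3.5,"dy":0,"dz":-10,"spin":0,"gripper":0.1},{"dx":-4.5,"dy":0,"dz":-11,"spin":0,"gripper":0.1},{"dx":-4.5,"dy":0,"dz":-11,"spin":0,"gripper":0.1},{"dx":-4.5,"dy":0,"dz":-11,"spin":0,"gripper":0.1}]'
python3 -c "
from bl import *
state()"
python3 -m pendant '[{"dx":0,"dy":0,"dz":0,"spin":0,"gripper":0.3},{"dx":0,"dy":0,"dz":0,"spin":0,"gripper":0.5},{"dx":0,"dy":0,"dz":0,"spin":0,"gripper":0.6},{"dx":0,"dy":0,"dz":0,"spin":0,"gripper":0.6},{"dx":0,"dy":0,"dz":0,"spin":0,"gripper":0.6},{"dx":0,"dy":0,"dz":-15,"spin":0,"gripper":0.6},{"dx":0,"dy":0,"dz":-40,"spin":0,"gripper":0.6},{"dx":0,"dy":0,"dz":-70,"spin":0,"gripper":0.6}]'
python3 - <<'E'
from bl import *
i=find(); state()
for ph in (.9,1.2,1.4,1.5,1.6,1.7,1.8): print(ph,ball(ph,0).round(4),*[proj(n,ball(ph,0),i if n=="wrist" else None).round(1).tolist()[0] for n in("wrist","side")])
E
```

```text
time_s: 34.25
ee_pos: [0.5599, 0.0884, 0.164]
ee_rot: [-0.004, 0.092, 0.996, -0.0]
contact_force: [-25.7, 5.7, 16.2]
opening: 0.194
gripper_force: 60.3
now [0.5599 0.0884 0.164 ] ytool 79.42 z [-0.009  0.    -1.   ] q6 -1.285 t 34.25 F [-25.7   5.7  16.2]
side [(np.float64(0.8), 0.0), (np.float64(0.51), -0.05), (np.float64(0.43), 0.05), (np.float64(0.09), -0.1)]
top [(np.float64(0.93), 0.1), (np.float64(0.93), 0.0), (np.float64(0.93), -0.05), (np.float64(0.93), -0.1)]
time_s: 35.35
ee_pos: [0.5641, 0.0879, 0.2359]
ee_rot: [-0.0, 0.092, 0.996, -0.0]
contact_force: [0.3, -0.1, 0.2]
opening: 0.598
gripper_force: 0.0
wrist [([16, 45, 26, 26], 514, [321.0, 208.0])]
side [([7, 0, 30, 36], 614, [316.7, 133.1]), ([18, 51, 5, 4], 15, [314.9, 172.5])]
now [0.5646 0.0879 0.2357] ytool 79.46 z [ 0.002  0.    -1.   ] q6 -1.285 t 35.55 F [ 0.1  0.8 -0.5]
side [(np.float64(0.82), 0.0), (np.float64(0.51), -0.05), (np.float64(0.44), 0.05), (np.float64(0.09), -0.1)]
top [(np.float64(0.95), 0.1), (np.float64(0.94), 0.0), (np.float64(0.94), -0.05), (np.float64(0.94), -0.1)]
0.9 [0.5547 0.0908 0.0723] [322.8, 179.6] [311.6, 182.9]
1.2 [0.5561 0.0906 0.0879] [322.9, 186.9] [312.1, 178.2]
1.4 [0.5595 0.09   0.0978] [322.9, 195.5] [313.2, 175.0]
1.5 [0.5619 0.0895 0.1024] [322.9, 200.8] [313.9, 173.5]
1.6 [0.5648 0.089  0.1067] [322.9, 206.9] [314.8, 172.0]
1.7 [0.568  0.0884 0.1108] [322.9, 213.5] [315.8, 170.5]
1.8 [0.5717 0.0877 0.1145] [323.0, 220.6] [316.9, 169.1]
```

The hasp is now at about 1.6 (level) with the lid shut. Move over the tab.

```bash
python3 -c "
from h import *
g=cw(-103,-65,0); plan([(g[0],g[1],.21,79.5)])"
python3 -m pendant '[{"dx":-3,"dy":-18,"dz":0,"spin":0,"gripper":0.6},{"dx":-6,"dy":-36,"dz":5,"spin":0,"gripper":0.6},{"dx":-9,"dy":-54,"dz":10,"spin":0,"gripper":0.6},{"dx":-12,"dy":-72,"dz":15,"spin":0,"gripper":0.6},{"dx":-15,"dy":-90,"dz":20,"spin":0,"gripper":0.6},{"dx":-17,"dy":-108,"dz":25,"spin":0,"gripper":0.6},{"dx":-18,"dy":-127,"dz":25,"spin":0,"gripper":0.6},{"dx":-18,"dy":-127,"dz":25,"spin":0,"gripper":0.6}]'
python3 - <<'E'
from h import *
i=camera_info("wrist"); im=camera("wrist"); g=cv2.cvtColor(im,cv2.COLOR_BGR2GRAY); cv2.imwrite("pics/w9.png",im)
P=[cw(-120,-76,80.5),cw(-120,-54,80.5),cw(-103,-65,80.5),cw(-80,-65,80.5)]; print(proj("wrist",P,i).round())
k,l,st,ce=cv2.connectedComponentsWithStats((g[130:330,270:375]<45).astype(np.uint8))
print([(st[j,:4].tolist(),int(st[j,4]),(ce[j]+[270,130]).round().tolist()) for j in range(1,k) if st[j,4]>80])
print(g[170:240:5,290:356:3])
G=cw(-103,-65,75.5); plan([(G[0],G[1],.1295,79.5)])
E
```

```text
now [0.564  0.0879 0.2343] ytool 79.46 z [-0. -0. -1.] q6 -1.285 t 35.65 F [-0.4 -0.  -1.5]
[ -18.8 -128.7   24.3] -0.0
time_s: 36.65
ee_pos: [0.5586, -0.0417, 0.2096]
ee_rot: [0.0, 0.093, 0.996, -0.0]
contact_force: [-0.3, -0.9, -0.1]
opening: 0.596
gripper_force: 0.0
[[305. 188.]
 [338. 187.]
 [322. 211.]
 [322. 241.]]
[([34, 58, 31, 60], 1744, [319.0, 217.0])]
[[ 75  74  75  74  74  74  76  75  75  74  75  74  74  76  76  76  76  75
   77  79  79 112]
 [ 86  86  86 103 104 111 108  98 112  97  72  72  73  76  77  77  76  76
   76  77  77  91]
 [ 94 102  99  96  80  77  77  75  74  73  72  73  73  75  76  76  77  76
   75  77  74  85]
 [ 79  78  79  78  77  76  75  75  74  73  73  72  73  77  76  77  77  76
   75  74  74  76]
 [ 79  79  78  78  76  39  34  34  34  34  34  34  32  32  31  56  75  76
   74  75  75  76]
 [ 79  79  77  77  70  39  34  37  40  40  43  42  35  33  33  52  75  75
   75  76  76  77]
 [ 77  78  77  77  72  37  33  31  31  32  30  36  34  33  32  51  75  76
   77  77  77  78]
 [ 76  76  78  79  75  36  31  30  30  31  31  31  30  33  31  52  77  77
   77  77  77  76]
 [ 81  81  81  83  81  38  30  29  31  30  33  31  31  29  33  59  82  81
   82  82  82  82]
 [ 94  94  93  93  92  40  31  31  31  32  30  30  31  30  34  65  94  94
   94  93  93  94]
 [ 94  94  94  94  92  43  31  30  31  31  31  31  31  33  33  65  93  93
   94  93  91  93]
 [ 94  93  94  94  93  41  30  33  32  31  31  31  32  32  34  67  94  94
   93  93  93  93]
 [ 92  93  93  92  91  45  31  31  32  30  32  32  31  33  32  70  92  92
   91  92  92  92]
 [ 94  93  95  94  93  46  31  32  31  32  30  33  32  30  33  73  95  95
   94  96  95  95]]
now [ 0.5587 -0.041   0.2096] ytool 79.38 z [ 0.  0. -1.] q6 -1.513 t 36.7 F [-0.1 -0.1 -0.6]
[-0.4 -1.1 80.1] -0.1
```

The tab is at columns 304–335, centre 319.5, within 2 mm of the prediction. Descend and grip.

```bash
python3 -m pendant '[{"dx":0,"dy":-2,"dz":22,"spin":0,"gripper":0.6},{"dx":0,"dy":-2,"dz":45,"spin":0,"gripper":0.6},{"dx":0,"dy":-2,"dz":65,"spin":0,"gripper":0.6},{"dx":0,"dy":-2,"dz":78,"spin":0,"gripper":0.6},{"dx":0,"dy":-2,"dz":80,"spin":0,"gripper":0.4},{"dx":0,"dy":-2,"dz":80,"spin":0,"gripper":0.15},{"dx":0,"dy":-2,"dz":80,"spin":0,"gripper":0.1},{"dx":0,"dy":-2,"dz":80,"spin":0,"gripper":0.1}]'
python3 - <<'E'
from h import *
p=get_obs()["ee_pos"]; b=lidpt(-103,-65,75.5,0); print(get_obs()["opening"],get_obs()["gripper_force"])
plan([(*(p+lidpt(-103,-65,75.5,t)-b),None) for t in np.arange(1,25)*1.5/24])
E
```

```text
time_s: 37.7
ee_pos: [0.5582, -0.0433, 0.13]
ee_rot: [0.0, 0.092, 0.996, -0.001]
contact_force: [-2.5, -14.0, -5.5]
opening: 0.246
gripper_force: 59.1
0.24570499491439637 59.112680554389954
now [ 0.5582 -0.0433  0.13  ] ytool 79.46 z [-0.    -0.001 -1.   ] q6 -1.516 t 37.7 F [ -2.5 -14.   -5.5]
[ -0.8  -0.  -11.1] 0
[ -2.3  -0.  -22.1] 0
[ -4.4  -0.  -33.1] 0
[ -7.3  -0.  -43.8] 0
[-10.8  -0.1 -54.4] 0
[-14.9  -0.1 -64.7] 0
[-19.7  -0.1 -74.8] 0
[-25.2  -0.1 -84.5] 0
[-31.2  -0.1 -93.8] 0
[-3.780e+01 -1.000e-01 -1.028e+02] 0
[-4.490e+01 -1.000e-01 -1.114e+02] 0
[-5.250e+01 -1.000e-01 -1.194e+02] 0
[-6.07e+01 -1.00e-01 -1.27e+02] 0
[-6.930e+01 -1.000e-01 -1.341e+02] 0
[-7.830e+01 -1.000e-01 -1.406e+02] 0
[-8.770e+01 -1.000e-01 -1.466e+02] 0
[-9.750e+01 -1.000e-01 -1.519e+02] 0
[-1.076e+02 -1.000e-01 -1.566e+02] 0
[-1.179e+02 -1.000e-01 -1.607e+02] 0
[-1.285e+02 -1.000e-01 -1.641e+02] 0
[-1.393e+02 -1.000e-01 -1.669e+02] 0
[-1.503e+02 -1.000e-01 -1.689e+02] 0
[-1.613e+02 -1.000e-01 -1.703e+02] 0
[-1.724e+02 -1.000e-01 -1.710e+02] 0
```

```bash
python3 -m pendant '[{"dx":-0.8,"dy":-1,"dz":-11,"spin":0,"gripper":0.1},{"dx":-2.3,"dy":-1,"dz":-22,"spin":0,"gripper":0.1},{"dx":-4.4,"dy":-1,"dz":-33,"spin":0,"gripper":0.1},{"dx":-7.3,"dy":-1,"dz":-44,"spin":0,"gripper":0.1},{"dx":-10.8,"dy":-1,"dz":-54.4,"spin":0,"gripper":0.1},{"dx":-15,"dy":-1,"dz":-64.7,"spin":0,"gripper":0.1},{"dx":-19.7,"dy":-1,"dz":-74.8,"spin":0,"gripper":0.1},{"dx":-25.2,"dy":-1,"dz":-84.5,"spin":0,"gripper":0.1}]'
python3 -c "
from st import *
state()"
```

```text
time_s: 38.7
ee_pos: [0.583, -0.0481, 0.2148]
ee_rot: [0.0, 0.092, 0.996, -0.0]
contact_force: [3.7, -5.7, -13.8]
opening: 0.237
gripper_force: 59.1
now [ 0.583  -0.0481  0.2148] ytool 79.47 z [ 0.    -0.001 -1.   ] q6 -1.52 t 38.7 F [  3.7  -5.7 -13.8]
side [(np.float64(1.0), 0.75), (np.float64(0.96), 0.8), (np.float64(0.89), 0.6), (np.float64(0.87), 0.7)]
top [(np.float64(0.71), 0.35), (np.float64(0.68), 0.3), (np.float64(0.68), 0.25), (np.float64(0.65), 0.2)]
```

```bash
python3 -m pendant '[{"dx":-6,"dy":0,"dz":-9.3,"spin":0,"gripper":0.1},{"dx":-12.6,"dy":0,"dz":-18.3,"spin":0,"gripper":0.1},{"dx":-19.7,"dy":0,"dz":-26.9,"spin":0,"gripper":0.1},{"dx":-27.3,"dy":0,"dz":-34.9,"spin":0,"gripper":0.1},{"dx":-35.5,"dy":0,"dz":-42.5,"spin":0,"gripper":0.1},{"dx":-44.1,"dy":0,"dz":-49.6,"spin":0,"gripper":0.1},{"dx":-53.1,"dy":0,"dz":-56.1,"spin":0,"gripper":0.1},{"dx":-62.5,"dy":0,"dz":-62.1,"spin":0,"gripper":0.1}]'
python3 -m pendant '[{"dx":-9.8,"dy":0,"dz":-5.3,"spin":0,"gripper":0.1},{"dx":-19.9,"dy":0,"dz":-10,"spin":0,"gripper":0.1},{"dx":-30.2,"dy":0,"dz":-14.1,"spin":0,"gripper":0.1},{"dx":-40.8,"dy":0,"dz":-17.5,"spin":0,"gripper":0.1},{"dx":-51.6,"dy":0,"dz":-20.3,"spin":0,"gripper":0.1},{"dx":-62.6,"dy":0,"dz":-22.3,"spin":0,"gripper":0.1},{"dx":-73.6,"dy":0,"dz":-23.7,"spin":0,"gripper":0.1},{"dx":-86,"dy":0,"dz":-24.4,"spin":0,"gripper":0.1}]'
python3 - <<'E'
from h import *
plan([]); print(lidpt(-103,-65,75.5,1.5)+[0,0,.054])
E
```

```text
time_s: 39.8
ee_pos: [0.6432, -0.0596, 0.2762]
ee_rot: [-0.001, 0.092, 0.996, -0.0]
contact_force: [-2.8, -6.9, -14.6]
opening: 0.239
gripper_force: 59.2
time_s: 40.8
ee_pos: [0.7276, -0.0757, 0.301]
ee_rot: [-0.002, 0.092, 0.996, -0.001]
contact_force: [-6.1, -7.1, -12.7]
opening: 0.236
gripper_force: 59.1
now [ 0.7276 -0.0757  0.301 ] ytool 79.46 z [-0.003 -0.001 -1.   ] q6 -1.531 t 40.8 F [ -6.1  -7.1 -12.7]
[ 0.72838397 -0.07355712  0.30054927]
```

Release slowly, back straight up, and check.

```bash
python3 -m pendant '[{"dx":-2,"dy":0,"dz":0,"spin":0,"gripper":0.1},{"dx":-2,"dy":0,"dz":0,"spin":0,"gripper":0.3},{"dx":-2,"dy":0,"dz":0,"spin":0,"gripper":0.45},{"dx":-2,"dy":0,"dz":0,"spin":0,"gripper":0.5},{"dx":-2,"dy":0,"dz":0,"spin":0,"gripper":0.5},{"dx":-2,"dy":0,"dz":-15,"spin":0,"gripper":0.5},{"dx":-2,"dy":0,"dz":-45,"spin":0,"gripper":0.5},{"dx":-2,"dy":0,"dz":-80,"spin":0,"gripper":0.5}]'
python3 -m pendant '[{"dx":30,"dy":0,"dz":-20,"spin":0,"gripper":0.5},{"dx":70,"dy":0,"dz":-20,"spin":0,"gripper":0.5},{"dx":120,"dy":0,"dz":-20,"spin":0,"gripper":0.5},{"dx":160,"dy":0,"dz":-20,"spin":0,"gripper":0.5},{"dx":160,"dy":50,"dz":-20,"spin":0,"gripper":0.5},{"dx":160,"dy":100,"dz":-20,"spin":0,"gripper":0.5},{"dx":160,"dy":150,"dz":-20,"spin":0,"gripper":0.5},{"dx":160,"dy":200,"dz":-20,"spin":0,"gripper":0.5}]'
python3 - <<'E'
from st import *
state()
s=cv2.cvtColor(camera("side"),cv2.COLOR_BGR2GRAY); t=camera("top"); g=cv2.cvtColor(t,cv2.COLOR_BGR2GRAY); cv2.imwrite("pics/tf.png",t); cv2.imwrite("pics/sf.png",s)
for th in (1.3,1.4,1.5,1.55,1.6): print(th,proj("side",[lidpt(-120,-65,75.5,th),lidpt(-75,-125,82,th),ball(1.6,th)]).round().tolist(),proj("top",[lidpt(-120,-65,75.5,th),ball(1.6,th)]).round().tolist())
for a,(x0,y0,x1,y1),T,n in ((s,(350,60,460,150),60,"side"),(g,(250,60,370,170),55,"top")):
    k,l,st,ce=cv2.connectedComponentsWithStats((a[y0:y1,x0:x1]<T).astype(np.uint8)); print(n,[((st[j,:4]+[x0,y0,0,0]).tolist(),int(st[j,4])) for j in range(1,k) if st[j,4]>8])
m=cv2.inRange(g[180:262,392:472],140,255); print("top sheet/dish change",np.abs(g[180:262,392:472].astype(int)-cv2.imread("pics/t4.png",0)[180:262,392:472]).mean())
a=cv2.imread("pics/top0.png",0).astype(int); 
for n,(x0,y0,x1,y1) in dict(tip=(198,195,252,238),b1=(445,108,490,145),b2=(462,148,512,185),beak=(145,158,186,188),mort=(145,112,185,150)).items(): print(n,np.abs(g[y0:y1,x0:x1]-a[y0:y1,x0:x1]).mean().round(1))
E
```

```text
time_s: 41.8
ee_pos: [0.7308, -0.0753, 0.382]
ee_rot: [-0.0, 0.092, 0.996, 0.0]
contact_force: [0.8, 0.5, 0.6]
opening: 0.495
gripper_force: 0.0
time_s: 42.8
ee_pos: [0.6105, 0.1522, 0.4019]
ee_rot: [0.001, 0.092, 0.996, 0.0]
contact_force: [0.2, 0.5, 0.1]
opening: 0.504
gripper_force: 0.0
now [0.6105 0.1522 0.4019] ytool 79.45 z [ 0.001  0.    -1.   ] q6 -1.19 t 42.8 F [0.2 0.5 0.1]
side [(np.float64(0.89), 1.45), (np.float64(0.6), 1.5), (np.float64(0.51), 1.4), (np.float64(0.29), 0.15)]
top [(np.float64(0.64), 1.15), (np.float64(0.61), 1.4), (np.float64(0.55), 1.1), (np.float64(0.31), 1.45)]
1.3 [[388.0, 130.0], [406.0, 151.0], [369.0, 110.0]] [[346.0, 106.0], [286.0, 80.0]]
1.4 [[393.0, 128.0], [410.0, 149.0], [374.0, 108.0]] [[348.0, 97.0], [288.0, 71.0]]
1.5 [[399.0, 126.0], [414.0, 148.0], [379.0, 108.0]] [[349.0, 87.0], [290.0, 61.0]]
1.55 [[402.0, 125.0], [416.0, 148.0], [382.0, 108.0]] [[350.0, 82.0], [291.0, 57.0]]
1.6 [[405.0, 125.0], [418.0, 147.0], [385.0, 108.0]] [[351.0, 78.0], [291.0, 53.0]]
side [([376, 106, 4, 5], 16), ([394, 127, 6, 15], 78)]
top [([268, 129, 29, 24], 215), ([304, 138, 4, 14], 20), ([250, 143, 7, 4], 19)]
top sheet/dish change 30.067073170731707
tip 84.1
b1 36.8
b2 37.3
beak 30.8
mort 60.4
```

```bash
python3 - <<'E'
from h import *
g=cv2.imread("pics/tf.png",0); a=cv2.imread("pics/top0.png",0); t4=cv2.imread("pics/t4.png",0)
for n,b,(x0,y0,x1,y1) in (("sheet",t4,(392,180,472,262)),("tip",a,(190,188,260,244)),("b1",a,(440,104,492,147)),("b2",a,(460,146,514,187)),("beak",a,(143,156,190,190)),("mort",a,(143,110,187,152))):
    A,B=[np.float32(i[y0:y1,x0:x1]) for i in (b,g)]
    print(n,A.mean().round(),B.mean().round(),np.abs(A-B).mean().round(1),np.round(cv2.phaseCorrelate(A,B),2) if 0 else [np.round(v,2) for v in cv2.phaseCorrelate(A,B)])
E
```

```text
sheet 166.0 195.0 29.7 [array([-0.02, -0.06]), np.float64(0.94)]
tip 141.0 91.0 64.2 [array([-0.45, -0.51]), np.float64(0.25)]
b1 113.0 149.0 36.4 [array([-0.05,  0.53]), np.float64(0.95)]
b2 114.0 151.0 36.8 [array([-0.03,  0.47]), np.float64(1.01)]
beak 108.0 139.0 30.8 [array([ 0.05, -0.05]), np.float64(1.0)]
mort 131.0 97.0 56.0 [array([0.17, 0.68]), np.float64(0.53)]
```

The brightness differs between pictures, but nothing has shifted. The lid is at about 1.46, the hasp is level with it and the dish is on the sheet.

```bash
python3 -c "
from station import *
print(sign_off())"
```

```text
the job is handed in; nothing more can be done
None
```

I handed the job in with the dish wholly on the sheet, the hasp level with the lid and the lid standing by itself at about 1.46 rad, but on the first try swinging the hasp also raised the lid (to about 0.6 at most), so I closed it and redid both steps in the order asked; the bottles and beaker had not moved, while the tip box and mortar were partly hidden in the final check.

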